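# Load a dowel into the V-block clamping jig

### The job

Get the jig ready for drilling: take the thicker of the two dowels off the rack, lay it in the jig's V-block and slide it along, pressing gently, until its end bears on the stop screw, and keep it pressed there for a moment. Then let go, swing the hinged strap over the dowel and press the strap's free end down until the spring catch snaps over it. Leave the dowel up against the stop and clamped, let nothing be forced, and leave the other things where they are.

Things in the scene. Friction and masses are not known exactly. Their poses are not given: they have to be found in the camera images.
- dowel: The thick plain beech dowel to clamp: 32 mm diameter, 190 mm long, about 0.11 kg, lying in one of the rack's two places. Origin at its centre; its y axis runs along its length (both ends alike). In the rack it lies level along the rack's y axis, its middle 39 mm above the table, free all round between the two rack boards.
- thin_dowel: Bystander: a thinner beech dowel, 22 mm diameter, 190 mm long, in the other place of the rack, 90 mm beside the thick one. Origin at its centre, y axis along its length.
- rack: Fixed plywood rack, 190 x 200 mm. Origin under its centre, z up. A 10 mm base board carries two upright boards 14 mm thick, 34 mm high, centred at y = -83 and +83 mm, with V notches at x = -45 and +45 mm in which the dowels lie parallel to y.
- jig: Fixed V-block jig. Origin on the table under the middle of the V-block, z up, y along the V, +x to the hinge side, stop at the -y end. Base plate 152 x 160 x 12 mm; aluminium block 60 mm wide, from y = -55 to +55 mm, with a 90 degree V: lowest line at z = 16 mm, top edges at z = 36 mm, x = -20 and +20 mm.
- v_axis (a point): Point over the jig's origin on the line where the thick dowel's axis lies when it rests in the V: 39 mm above the table (dowel's top at 55 mm). Axes as the jig's. Against the stop the dowel overhangs the block's +y end by 70 to 82 mm; hold it there, for over the block the V's sides leave no room for fingers.
- stop: End plate (34 mm wide, 10 mm thick, 55 mm high) at the jig's -y end with its round steel stop screw, 14 mm diameter. Origin on the plate's inner face, in line with the V's dowel axis; axes as the jig's (y to the dowel). The screw sticks out from there towards the dowel, set to a different length each time, between 18 and 30 mm, and locked: this length is not measured.
- strap: Flat steel strap of the jig, 26 mm wide (y), 10 mm thick, free end 106 mm along its own -x. Origin on the hinge line at mid thickness. Shut, it is level with the jig's axes; opening turns it about +y, the free end going up and over to +x. It starts open, 97 to 117 degrees from shut (leaning back past upright), and stays at any angle by friction (0.10 N m; 0.13 kg).
- hinge (a point): Middle of the strap's hinge, on the jig at x = +50, y = -20, z = 69 mm, between two lugs 78 mm high; axes as the jig's. Pressed 70 mm from the hinge, the strap needs up to 10 N while its end rides down the hook's slope (12 to 9 degrees above level), then little, then some 6 to 9 N from the pad until the catch snaps over just below level; a rigid limit lies 1.3 degrees below level.
- pad: Round rubber pad, 20 mm diameter, on a spring plunger under the strap, 50 mm from the hinge. Origin at the middle of its lower face. It stands 18 mm below the strap's mid plane and springs in by 4 mm (about 8 N) when the strap is latched over the dowel.
- catch: Spring catch: upright steel finger 20 mm wide at jig x = -64, y = -20 mm, 96 mm high, a sloped hook on top pointing to the strap. Origin on its pivot, 20 mm above the table; z upright at rest. The strap's end pushes it back about 4 degrees going down, then it springs upright with its hook over the last 4 mm of the strap, 0.5 mm above its shut top face. A thumb tail points away.
- glue: Bystander: white glue bottle, 52 mm diameter, 130 mm high. Origin under its centre.
- tin: Bystander: small tin with a paper label, 72 mm diameter, 75 mm high. Origin under its centre.
- screwdriver: Bystander: screwdriver 190 mm long lying on the table. Origin under its middle, blade to +x.

How it is judged:
By the outcome, as a careful person would: the job done as asked, in the order asked, and still so for the second after the job is handed in, with the robot touching nothing.
It also fails if it takes over 61 s, if anything falls off the work surface, if the arm or the gripper's body presses on something with over 40 N, if the wrist force passes 120 N, or if a joint passes its speed limit or range.

### The arm

A 7-joint arm with a two-finger parallel gripper is mounted at the origin on the work surface. World frame = base frame: x ahead of the robot, y to its left, z up, the work surface at z = 0. Lengths are in m, angles in rad, forces in N, time in s.
With the tool pointing down it reaches from about 0.425 to 0.95 m from the base axis. Payload 4.7 kg.
Tool frame: the origin (TCP) lies midway between the tips of the shut fingers; the grasp point (between the pads) lies 19 mm behind it; z points along the fingers, y is the direction in which the jaws open and shut (so a half turn about z gives the same grasp; the last joint's range is limited). The gripper opens to 85 mm and grips with 20 to 120 N. Pads are 22 mm wide; open, the fingers measure 114 mm over their backs; the gripper's body (76 mm by 85 mm) begins 54 mm behind the grasp point. The pads swing forward as they close: fully open they stand 13 mm farther back than shut.
Start: joints at [1.231, 0.469, -0.049, 1.532, 0.024, 1.141, -0.082], TCP at [0.206, -0.643, 0.231] pointing down, gripper open.
Joint ranges: [-2.59, 2.59], [-0.33, 1.99], [-1.39, 1.29], [0.1, 2.45], [-1.04, 4.18], [0.21, 1.99], [-2.66, 2.66]. Speed limits (rad/s): [2.57, 2.57, 3.14, 3.14, 3.14, 3.14, 3.14].

### API

Orientations are given as [roll, pitch, yaw] about the fixed x, y, z axes, in that order (R = Rz(yaw) Ry(pitch) Rx(roll)).
In Python, from cell import r, viewer gives the robot as it stands.
- The arm moves only by the tool play_rows, never from a script. Its argument "steps" is a list of rows, each a list of 3 entries, a list of its own where there are three numbers: the closure, from -1 (fully open) to 1 (shut), so that 0 is half open, then the shift along the tool's x, y, z in mm, then the turn, a rotation vector about the tool's x, y, z in rad. A call has 1 to 5 rows; each row shifts and turns the commanded pose from where the row before left it, along the tool's axes as they then stand; what a row does not reach is not made up. A row lasts 1/10 s, in which the tool goes at most 50 mm and 8.59 degrees, less where a joint would pass 70% of its speed; a pose out of reach is approached as far as the arm can. A call is refused whole if a number of a shift passes 50 or a number of a turn 0.15, either way. A call with a gripper value outside its range is refused whole. The fingers move at their own pace and stop on an object; "squeeze" is the grip in N (left out, the last holds). Time passes only in rows, so rows that do not move let the fingers close. It gives the time, the measured TCP pose, the force and the opening at its end, in the units of the state.
- r.read_state(): the state, without advancing time (a new reading comes with each control period).
- viewer.camera(name): name is "side" or "top" or "wrist"; returns a dict with "pixels" (384x512x3 uint8, red, green, blue), "depth" (384x512 float32, m along the optical axis (not along the pixel's ray), 0 where there is no reading), "intrinsics" (3x3 intrinsics, pixels), "R" (3x3) and "t" (3): a world point X has camera coordinates R X + t; the wrist camera has in their place "tool_from_camera" (4x4, takes a point from camera to tool coordinates, whose origin is the TCP and whose axes are the flange's). Camera axes: x right, y down, z forward; pixel columns grow to the right and rows downward; lengths in m; the calibration is good to about 2 mm. The wrist camera is an equidistant fisheye: a pixel r from the principal point sees the ray r / f radians off the axis. A picture is of the moment at which its call begins: read the wrist's pose just before it.
- r.finish_job(): hands the job in, once; it reports no verdict.
The state is a dict: "time_s": time; "qpos": joint angles; "joint_velocities": joint speeds; "tau": joint torques, N m; "tcp_pos": TCP position; "tool_rot": TCP orientation; "ft_force": force on the tool from outside, world axes, zero at the start; "wrist_torque": the same for the moment, N m; "grip_width": opening from 0.0 (shut) to 1.0 (fully open).
Only numpy, scipy, OpenCV 4.12 (cv2) and the standard library are available. Lean on these libraries where they do the work, as an engineer would, in place of code of your own. Each camera call takes 0.05 s, during which the arm holds its last target.

## Working session

There is one attempt and no reset: what is moved stays moved. The work goes in short steps, Python scripts to look and compute and a tool call to move; the robot and the scene stay as the last step left them, time stands still between calls to the robot, and variables do not carry over. Pictures are saved under pics/ and viewed, and the job is handed in when it is done.

Besides the shell and the picture viewer there is one more tool, called after "Call:" as name(argument=value, ...) on one line, values as JSON. play_rows: Moves the arm, as the interface text tells. Its arguments: {"type":"object","properties":{"steps":{"type":"array"},"squeeze":{"type":"number"}},"required":["steps"]}

```bash
ls; mkdir -p pics
python3 - <<'E'
from cell import r, viewer
import cv2, numpy as np, pickle
s=r.read_state(); print(s)
for n in("side","top","wrist"):
    c=viewer.camera(n); pickle.dump(c,open(f'pics/{n}0.pkl','wb'))
    cv2.imwrite(f'pics/{n}0.png',cv2.resize(c['pixels'][:,:,::-1],(768,576),interpolation=cv2.INTER_CUBIC))
    print(n,c['intrinsics'],c.get('R'),c.get('t'),c.get('tool_from_camera'))
E
```

```text
pics
{'time_s': 0.0, 'qpos': array([ 1.23110621,  0.4694625 , -0.04860768,  1.53372241,  0.02408959,
        1.14100621, -0.08232208]), 'joint_velocities': array([-4.70297955e-04, -6.20737113e-04,  2.63320928e-04,  8.64883469e-05,
        2.08323500e-03,  7.40243615e-04,  1.29981199e-04]), 'tau': array([-1.71158190e-04, -5.10310721e+01, -4.66643774e-02, -2.37717193e+01,
        1.05723136e-02,  7.55366549e-03,  8.96906101e-06]), 'tcp_pos': array([ 0.20625744, -0.64208249,  0.23023521]), 'tool_rot': array([-3.13958034e+00,  6.02208666e-05,  3.10807375e-01]), 'ft_force': array([ 0.94880714, -0.22478674,  0.21280361]), 'wrist_torque': array([0.00219687, 0.00813141, 0.02925594]), 'grip_width': 0.998740083340291}
side [[409.56198981   0.         256.07952231]
 [  0.         409.56198981 190.76973138]
 [  0.           0.           1.        ]] [[-0.99925444 -0.03856546  0.00180617]
 [-0.02755024  0.6795071  -0.73315148]
 [ 0.02704702 -0.73265463 -0.68006297]] [0.57839985 0.06703675 1.31697855] None
top [[456.38427479   0.         256.58606601]
 [  0.         456.38427479 194.4182251 ]
 [  0.           0.           1.        ]] [[ 0.02822713 -0.99959158 -0.00446139]
 [-0.98856664 -0.0272539  -0.14830114]
 [ 0.14811898  0.0085965  -0.98893219]] [-0.00961062  0.6093196   1.40806002] None
wrist [[297.31863964   0.         253.3979407 ]
 [  0.         297.31863964 189.15952815]
 [  0.           0.           1.        ]] None None [[ 7.15188038e-04 -9.44753952e-01 -3.27779589e-01  8.53940914e-02]
 [ 9.99998282e-01  1.15203397e-04  1.84986486e-03 -5.58496831e-04]
 [-1.70990582e-03 -3.27780349e-01  9.44752412e-01 -1.43942700e-01]
 [ 0.00000000e+00  0.00000000e+00  0.00000000e+00  1.00000000e+00]]
```

View pics/top0.png

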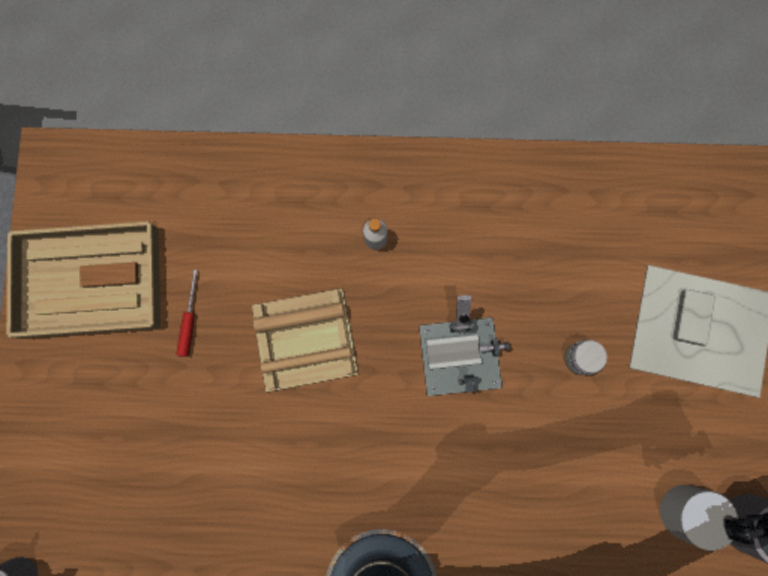

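View pics/side0.png

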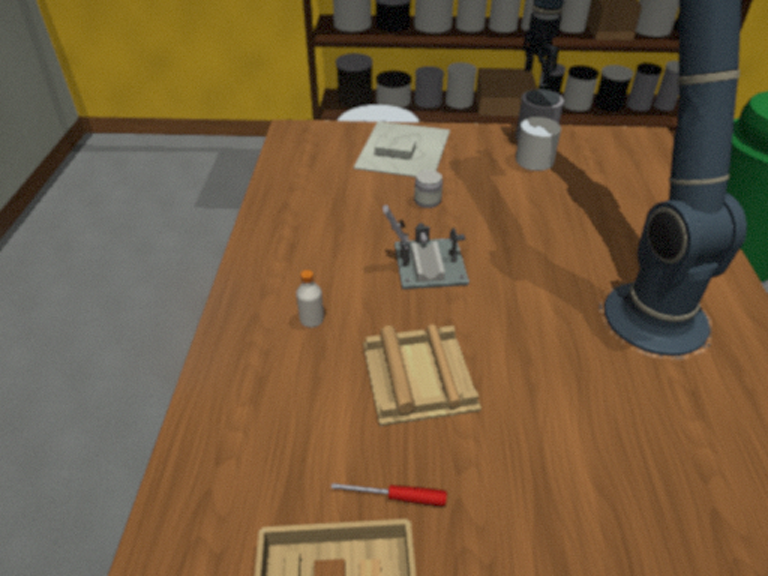

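View pics/wrist0.png

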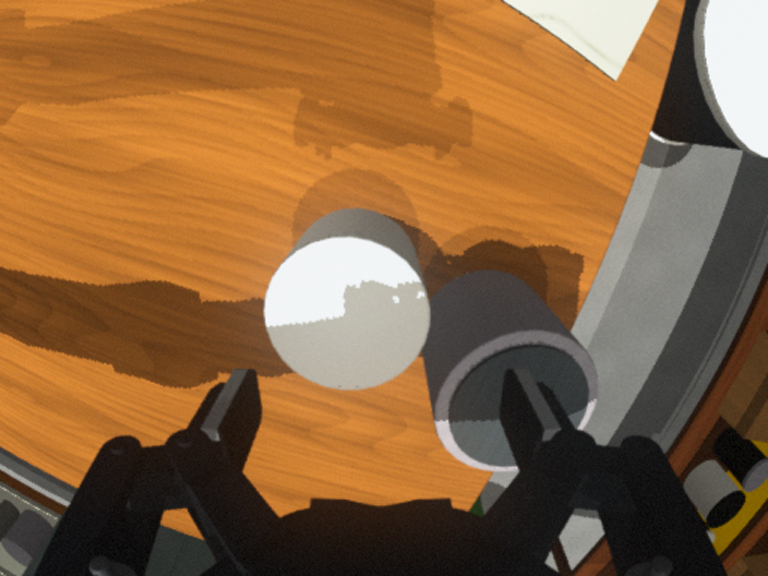

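Top view: rack at (305,340) with the thick dowel the upper one, from (255,322) to (342,308); jig at (460,355), strap open, stop on the right. Now I'll measure.

```bash
cat > h.py <<'E'
import numpy as np, cv2, pickle
def cloud(c):
    K=c['intrinsics'];d=c['depth'];v,u=np.mgrid[:d.shape[0],:d.shape[1]]
    p=np.stack([(u-K[0,2])/K[0,0]*d,(v-K[1,2])/K[1,1]*d,d],-1)
    return (p-c['t'])@c['R']
E
python3 - <<'E'
from h import *
for n in("top","side"):
    c=pickle.load(open(f'pics/{n}0.pkl','rb'));P=cloud(c)
    m=c['depth']>0
    def st(name,box):
        print(n,name)
        x0,x1,y0,y1,z0,z1=box
        k=m&(P[...,0]>x0)&(P[...,0]<x1)&(P[...,1]>y0)&(P[...,1]<y1)&(P[...,2]>z0)&(P[...,2]<z1)
        return P[k]
    t=st('table',(.3,.7,-.2,.3,-.02,.02)); print(np.median(t[:,2]))
    for nm,b in dict(rack=(.3,.75,.05,.35,.006,.1),jig=(.3,.75,-.35,-.05,.006,.2)).items():
        q=st(nm,b); print(len(q),q.min(0),q.max(0))
        rr=cv2.minAreaRect((q[:,:2]*1000).astype(np.float32)); print(rr)
# crops
c=pickle.load(open('pics/top0.pkl','rb'))
im=c['pixels'][180:275,160:345,::-1]
cv2.imwrite('pics/topcrop.png',cv2.resize(im,None,fx=4.3,fy=4.3,interpolation=cv2.INTER_CUBIC))
c=pickle.load(open('pics/side0.pkl','rb'))
im=c['pixels'][125:285,225:330,::-1]
cv2.imwrite('pics/sidecrop.png',cv2.resize(im,None,fx=3.7,fy=3.7,interpolation=cv2.INTER_CUBIC))
E
```

```text
top table
0.0010227567883403699
top rack
3712 [0.30000163 0.05004448 0.00600084] [0.74910731 0.3494407  0.09172568]
((524.5723876953125, 200.02816772460938), (299.340576171875, 449.1333312988281), 89.91146850585938)
top jig
2850 [ 0.3041178  -0.34986627  0.00600506] [ 0.74961256 -0.05094547  0.17008212]
((526.8944091796875, -200.65013122558594), (445.4210510253906, 298.88995361328125), 0.09420759230852127)
side table
0.0015985930590437672
side rack
4090 [0.30339969 0.05006814 0.00601243] [0.74970124 0.33688754 0.09986975]
((528.4727783203125, 197.09283447265625), (282.6715393066406, 450.9592590332031), 88.27973937988281)
side jig
1677 [ 0.33369256 -0.34361128  0.00601382] [ 0.7490932  -0.05654672  0.17005684]
((540.0304565429688, -206.3131561279297), (281.04217529296875, 419.6988525390625), 87.09613037109375)
```

View pics/topcrop.png

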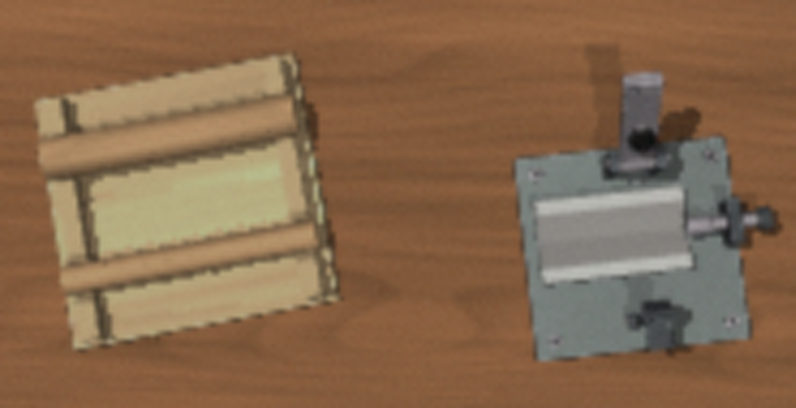

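View pics/sidecrop.png

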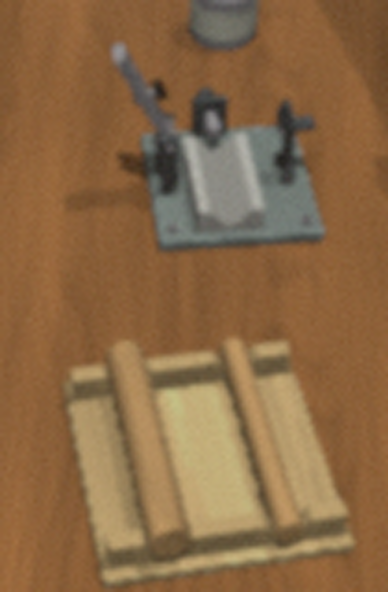

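```bash
cat >> h.py <<'E'
def pix2plane(c,uv,z):
    K=c['intrinsics'];o=-c['R'].T@c['t']
    out=[]
    for u,v in uv:
        d=c['R'].T@np.array([(u-K[0,2])/K[0,0],(v-K[1,2])/K[1,1],1]); out.append(o+d*(z-o[2])/d[2])
    return np.array(out)
E
python3 - <<'E'
from h import *
c=pickle.load(open('pics/top0.pkl','rb'))
f=lambda L:[(160+x/4.3-.4,180+y/4.3-.4) for x,y in L]
J=pix2plane(c,f([(516,160),(724,137),(750,337),(540,360)]),.012)*1e3
print(J.round(1),J.mean(0)); 
for a,b in((0,1),(1,2),(2,3),(3,0)): print(np.linalg.norm(J[a]-J[b]),np.degrees(np.arctan2(*(J[a]-J[b])[[1,0]])))
R=pix2plane(c,f([(38,100),(293,55),(340,298),(75,348)]),.010)*1e3
print(R.round(1),R.mean(0)); 
for a,b in((0,1),(1,2),(2,3),(3,0)): print(np.linalg.norm(R[a]-R[b]),np.degrees(np.arctan2(*(R[a]-R[b])[[1,0]])))
D=pix2plane(c,f([(43,157),(296,112)]),.047)*1e3;print(D,D.mean(0),np.degrees(np.arctan2(*(D[0]-D[1])[[1,0]])))
V=pix2plane(c,f([(541,242),(688,228)]),.016)*1e3;print(V,V.mean(0),np.degrees(np.arctan2(*(V[0]-V[1])[[1,0]])))
P=cloud(c)*1e3
for p,nm in(((120,140),'d'),((240,120),'d'),((640,80),'straptip'),((660,320),'catch'),((768,220),'stop')):
    u,v=f([p])[0]; print(nm,P[int(round(v)),int(round(u))])
for nm in('glue',(250,156)),('tin',(391,238)),('screw',(125,210)): print(nm,P[nm[1][1],nm[1][0]]) if 0 else None
E
```

```text
[[ 543.2  -68.8   12. ]
 [ 564.9 -225.    12. ]
 [ 416.3 -245.    12. ]
 [ 395.   -89.6   12. ]] [ 479.84956152 -157.10682292   12.        ]
157.69624294848467 97.92209467820548
150.02681157324565 7.668651000462699
156.8029224716523 -82.20590658890775
149.67521638426376 -171.9898299850551
[[579.  293.9  10. ]
 [618.8 102.1  10. ]
 [436.5  60.1  10. ]
 [394.1 255.8  10. ]] [507.06610303 177.98485437  10.        ]
195.91842763722278 101.71713206295684
187.02264038768934 12.958011840985868
200.2304234411887 -77.76449812133113
188.79046355976047 -168.35985897952364
[[532.21283498 280.31620302  47.        ]
 [570.67109362  95.57078024  47.        ]] [551.4419643  187.94349163  47.        ] 101.75926134410686
[[ 481.97378126  -88.51652869   16.        ]
 [ 495.45670304 -197.90434215   16.        ]] [ 488.71524215 -143.21043542   16.        ] 97.02672096500488
d [545.9386358  221.38166059  55.86625475]
d [561.36815824 137.33504088  52.27557206]
straptip [ 584.63687713 -143.48186193  167.61734871]
catch [ 425.4048197  -169.83816975   80.6012125 ]
stop [ 500.30418428 -252.18725378   43.14739472]
```

```bash
cat >> h.py <<'E'
from scipy.spatial.transform import Rotation as Ro
def plan(s,wps,step=45,ang=.14):
    """wps: list of (xyz mm, yaw). prints rows."""
    p=np.array(s['tcp_pos'])*1e3;R=Ro.from_euler('xyz',s['tool_rot'])
    k=0
    for q,yaw in wps:
        q=np.array(q,float);T=Ro.from_euler('xyz',[np.pi,0,yaw])
        n=int(max(np.ceil(np.linalg.norm(q-p)/step),np.ceil((R.inv()*T).magnitude()/ang),1))
        for i in range(n):
            d=R.inv().apply((q-p)/(n-i)); w=(R.inv()*T).as_rotvec()/(n-i)
            d=np.round(d,0 if n>1 else 1);w=np.round(w,3)
            p=p+R.apply(d);R=R*Ro.from_rotvec(w)
            print(k,[d.tolist(),w.tolist()]);k+=1
        print('  ->',p.round(1),R.as_euler('xyz').round(3))
E
python3 - <<'E'
from h import *; from cell import r
plan(r.read_state(),[([450,-300,330],1.0),([540,242,230],1.777)])
E
```

```text
0 [[34.0, -25.0, -10.0], [-0.0, -0.0, -0.069]]
1 [[35.0, -23.0, -10.0], [-0.0, -0.0, -0.069]]
2 [[37.0, -20.0, -10.0], [-0.0, -0.0, -0.069]]
3 [[38.0, -18.0, -10.0], [-0.0, -0.0, -0.069]]
4 [[39.0, -15.0, -10.0], [-0.0, -0.0, -0.069]]
5 [[40.0, -12.0, -10.0], [-0.0, -0.0, -0.069]]
6 [[41.0, -10.0, -10.0], [-0.0, -0.0, -0.069]]
7 [[42.0, -7.0, -10.0], [-0.0, -0.0, -0.069]]
8 [[42.0, -3.0, -10.0], [-0.001, -0.0, -0.069]]
9 [[42.0, -1.0, -9.0], [-0.0, -0.001, -0.068]]
  -> [ 450.2 -299.6  329.9] [-3.141  0.     1.   ]
10 [[39.0, -17.0, 8.0], [-0.0, 0.0, -0.06]]
11 [[40.0, -14.0, 8.0], [-0.0, 0.0, -0.06]]
12 [[40.0, -12.0, 8.0], [-0.0, 0.0, -0.06]]
13 [[41.0, -9.0, 8.0], [-0.0, 0.0, -0.06]]
14 [[42.0, -7.0, 8.0], [-0.0, 0.0, -0.06]]
15 [[42.0, -5.0, 7.0], [-0.0, 0.0, -0.06]]
16 [[42.0, -2.0, 8.0], [-0.0, 0.0, -0.06]]
17 [[42.0, 1.0, 7.0], [-0.0, 0.0, -0.06]]
18 [[42.0, 3.0, 8.0], [-0.0, 0.0, -0.059]]
19 [[42.0, 6.0, 7.0], [-0.0, 0.0, -0.06]]
20 [[42.0, 8.0, 8.0], [-0.0, 0.0, -0.059]]
21 [[41.0, 10.0, 7.0], [-0.0, 0.0, -0.06]]
22 [[40.0, 13.0, 8.0], [-0.0, 0.0, -0.059]]
  -> [540.2 242.1 229.8] [-3.141  0.     1.777]
```

Call:
play_rows(steps=[[-1,[34,-25,-10],[0,0,-0.069]],[-1,[35,-23,-10],[0,0,-0.069]],[-1,[37,-20,-10],[0,0,-0.069]],[-1,[38,-18,-10],[0,0,-0.069]],[-1,[39,-15,-10],[0,0,-0.069]]])

```text
time_s: 0.65
tcp_pos: [0.3288, -0.4698, 0.2815]
tool_rot: [-3.141, 0.0, 0.659]
ft_force: [0.8, -1.2, 0.5]
grip_width: 0.999
```

Call:
play_rows(steps=[[-1,[40,-12,-10],[0,0,-0.069]],[-1,[41,-10,-10],[0,0,-0.069]],[-1,[42,-7,-10],[0,0,-0.069]],[-1,[42,-3,-10],[0,0,-0.069]],[-1,[42,-1,-9],[0,0,-0.068]]])

```text
time_s: 1.15
tcp_pos: [0.451, -0.2984, 0.3308]
tool_rot: [3.141, 0.0, 1.003]
ft_force: [0.4, 0.4, 0.6]
grip_width: 1.0
```

Call:
play_rows(steps=[[-1,[39,-17,8],[0,0,-0.06]],[-1,[40,-14,8],[0,0,-0.06]],[-1,[40,-12,8],[0,0,-0.06]],[-1,[41,-9,8],[0,0,-0.06]],[-1,[42,-7,8],[0,0,-0.06]]])

```text
time_s: 1.65
tcp_pos: [0.4852, -0.0901, 0.29]
tool_rot: [3.141, 0.0, 1.302]
ft_force: [0.6, -0.2, -0.7]
grip_width: 0.996
```

```bash
cat >> h.py <<'E'
def wsnap(name,fx=1.5):
    from cell import r,viewer
    s=r.read_state(); c=viewer.camera('wrist'); c['s']=s
    pickle.dump(c,open(f'pics/{name}.pkl','wb'))
    cv2.imwrite(f'pics/{name}.png',cv2.resize(c['pixels'][:,:,::-1],None,fx=fx,fy=fx,interpolation=cv2.INTER_CUBIC)); return c
def wray(c,uv):
    K=c['intrinsics'];uv=np.atleast_2d(np.array(uv,float));a=(uv-K[:2,2])/K[0,0]
    th=np.linalg.norm(a,axis=1,keepdims=True)
    d=np.c_[np.sin(th)*a/np.maximum(th,1e-9),np.cos(th)]
    T=c['tool_from_camera'];R=Ro.from_euler('xyz',c['s']['tool_rot']).as_matrix()
    return R@T[:3,3]+c['s']['tcp_pos'],d@T[:3,:3].T@R.T
def wplane(c,uv,z):
    o,d=wray(c,uv); return (o+d*((z-o[2])/d[:,2])[:,None])*1e3
def wproj(c,X):
    X=np.atleast_2d(X)/1e3;T=c['tool_from_camera'];R=Ro.from_euler('xyz',c['s']['tool_rot']).as_matrix()
    p=((X-c['s']['tcp_pos'])@R-T[:3,3])@T[:3,:3]
    th=np.arctan2(np.hypot(p[:,0],p[:,1]),p[:,2]);ph=np.arctan2(p[:,1],p[:,0]);K=c['intrinsics']
    return np.c_[K[0,2]+K[0,0]*th*np.cos(ph),K[1,2]+K[0,0]*th*np.sin(ph)]
E
python3 - <<'E'
from h import *; from cell import r
c=wsnap('w1'); 
plan(r.read_state(),[([540,242,230],1.777)])
E
```

```text
0 [[41.0, -4.0, 8.0], [-0.0, -0.001, -0.058]]
1 [[41.0, -1.0, 7.0], [-0.0, -0.001, -0.058]]
2 [[41.0, 1.0, 8.0], [-0.0, -0.001, -0.058]]
3 [[41.0, 4.0, 7.0], [-0.0, -0.0, -0.058]]
4 [[40.0, 6.0, 7.0], [-0.0, -0.001, -0.057]]
5 [[40.0, 8.0, 8.0], [-0.0, -0.0, -0.058]]
6 [[40.0, 10.0, 7.0], [-0.001, -0.001, -0.057]]
7 [[39.0, 13.0, 8.0], [-0.0, -0.0, -0.058]]
  -> [540.  242.4 229.8] [-3.141 -0.     1.777]
```

View pics/w1.png

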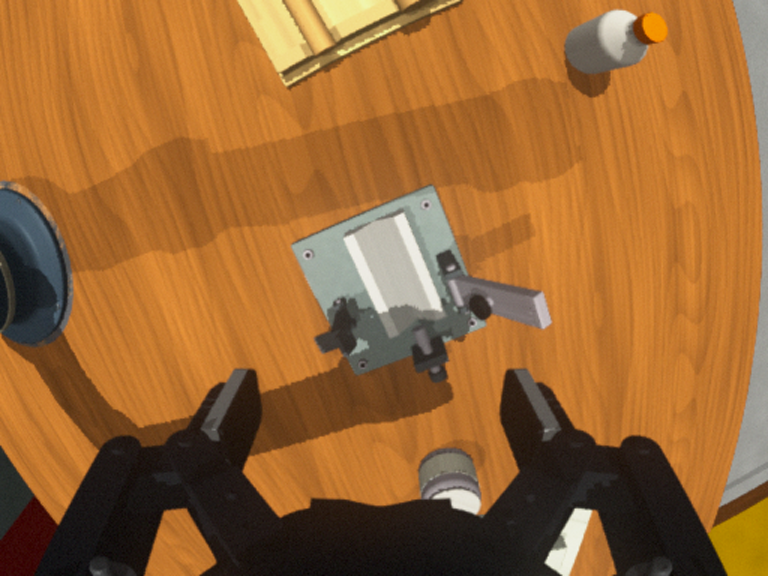

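Run:
```python
from h import *
c=pickle.load(open('pics/w1.pkl','rb'))
J=wplane(c,np.array([(293,243),(434,185),(486,325),(358,374)])/1.5-.17,.012)
print(J.round(1),J.mean(0))
for a,b in((0,1),(1,2),(2,3),(3,0)): print(np.linalg.norm(J[a]-J[b]),np.degrees(np.arctan2(*(J[a]-J[b])[[1,0]])))
im=c['pixels'][110:260,180:380,::-1]
cv2.imwrite('pics/w1c.png',cv2.resize(im,None,fx=4,fy=4,interpolation=cv2.INTER_CUBIC))
```

```text
[[ 397.9  -85.6   12. ]
 [ 545.   -67.3   12. ]
 [ 565.3 -223.7   12. ]
 [ 418.4 -243.8   12. ]] [ 481.64303355 -155.10055001   12.        ]
148.23053668946415 -172.90310041161146
157.70693650336204 97.37042832932708
148.27744916626835 7.795893584822132
159.515653267482 -82.64556028743733
```

View pics/w1c.png

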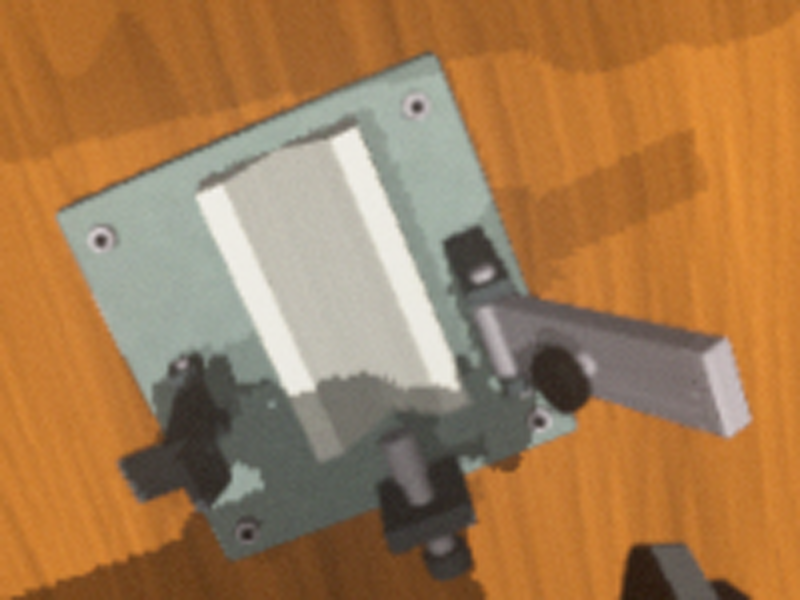

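Call:
play_rows(steps=[[-1,[41,-4,8],[0,0,-0.058]],[-1,[41,-1,7],[0,0,-0.058]],[-1,[41,1,8],[0,0,-0.058]],[-1,[41,4,7],[0,0,-0.058]],[-1,[40,6,7],[0,0,-0.058]]])

```text
time_s: 2.2
tcp_pos: [0.5231, 0.1109, 0.253]
tool_rot: [3.142, 0.0, 1.592]
ft_force: [0.3, 0.4, -0.8]
grip_width: 1.0
```

Call:
play_rows(steps=[[-1,[40,8,8],[0,0,-0.058]],[-1,[40,10,7],[0,0,-0.058]],[-1,[39,13,8],[0,0,-0.058]]])

```text
time_s: 2.5
tcp_pos: [0.545, 0.2321, 0.2298]
tool_rot: [-3.141, 0.0, 1.766]
ft_force: [-0.7, -0.4, 0.4]
grip_width: 1.001
```

Run:
```python
from h import *; from cell import r
c=wsnap('w2'); print(c['s']['tcp_pos'],c['s']['tool_rot'])
```

```text
[0.54500088 0.23207592 0.22983653] [-3.14142880e+00  4.96284040e-04  1.76553181e+00]
```

View pics/w2.png

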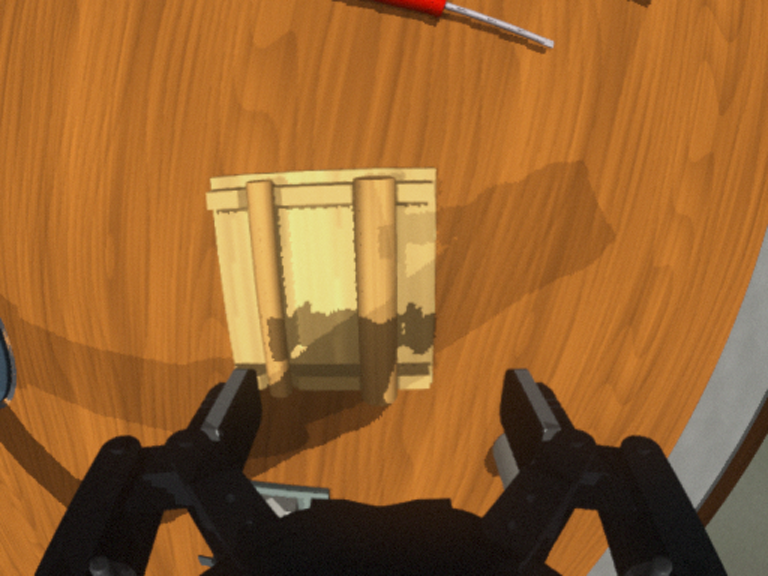

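Run:
```python
from h import *
c=pickle.load(open('pics/w1.pkl','rb'))
f=lambda L:np.array(L,float)/4+np.array([180,110])-.4
B=wplane(c,f([(197,190),(355,127),(468,403),(320,460)]),.036)
print(B.round(1),B.mean(0))
for a,b in((0,1),(1,2),(2,3),(3,0)): print(np.linalg.norm(B[a]-B[b]),np.degrees(np.arctan2(*(B[a]-B[b])[[1,0]])))
V=wplane(c,f([(232,182),(330,138)]),.036);print('Vtop +y end',V,V.mean(0))
S=wplane(c,f([(720,390)]),.165);print(S)
c=pickle.load(open('pics/w2.pkl','rb'))
g=lambda L:np.array(L,float)/1.5-.17
for z in(.039,.045,.055):
  D=wplane(c,g([(375.5,178),(379,402)]),z);print(z,D,D.mean(0),np.linalg.norm(D[0]-D[1]),np.degrees(np.arctan2(*(D[0]-D[1])[[1,0]])))
im=c['pixels'][100:280,120:320,::-1]
cv2.imwrite('pics/w2c.png',cv2.resize(im,None,fx=3.3,fy=3.3,interpolation=cv2.INTER_CUBIC))
```

```text
[[ 451.6  -87.7   36. ]
 [ 509.5  -80.9   36. ]
 [ 524.2 -190.2   36. ]
 [ 465.9 -197.9   36. ]] [ 487.80246771 -139.14827064   36.        ]
58.249645030017604 -173.2804106854723
110.2618478588956 97.64709889381224
58.7697136598656 7.520586531300106
111.0762435593951 -82.62502888156655
Vtop +y end [[464.03137504 -88.24277396  36.        ]
 [500.33500426 -82.34311678  36.        ]] [482.18318965 -85.29294537  36.        ]
[[ 583.41680698 -145.87009319  165.        ]]
0.039 [[532.03403743 282.82369812  39.        ]
 [572.5052782   90.80876127  39.        ]] [552.26965781 186.8162297   39.        ] 196.23368034677134 101.90209905259586
0.045 [[531.98686478 283.41511561  45.        ]
 [571.73268067  94.8419416   45.        ]] [551.85977273 189.12852861  45.        ] 192.71629882925126 101.90209905259587
0.055 [[531.90824371 284.40081142  55.        ]
 [570.44501813 101.56390882  55.        ]] [551.17663092 192.98236012  55.        ] 186.853996300051 101.90209905259586
```

View pics/w2c.png

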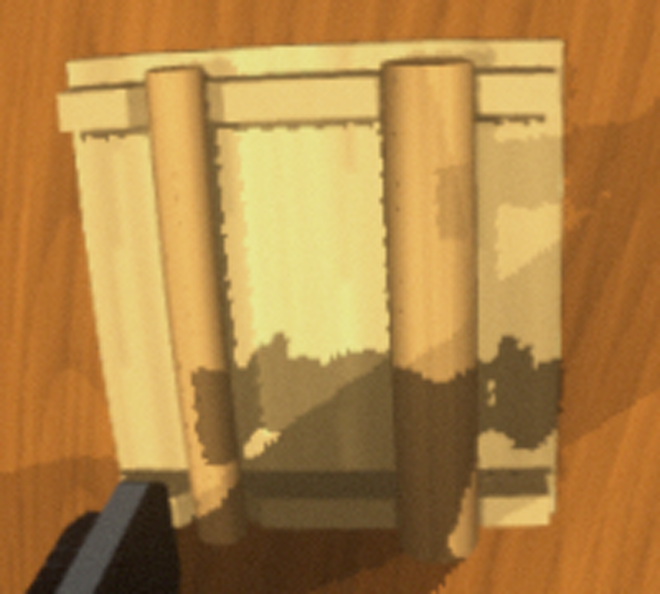

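Run:
```python
from h import *; from cell import r
plan(r.read_state(),[([540.7,242.8,100],1.779),([540.7,242.8,19],1.779)])
```

```text
0 [[1.0, -1.0, 43.0], [0.0, -0.002, -0.001]]
1 [[1.0, -1.0, 43.0], [0.0, -0.003, -0.001]]
2 [[0.0, -0.0, 43.0], [0.0, -0.002, -0.001]]
  -> [541.2 242.5  99.9] [ 3.141 -0.     1.779]
3 [[0.0, -0.0, 40.0], [0.0, -0.0, -0.0]]
4 [[0.0, -0.0, 41.0], [0.0, -0.0, -0.0]]
  -> [541.2 242.5  18.9] [ 3.141 -0.     1.779]
```

Call:
play_rows(steps=[[-1,[1,-1,43],[0,-0.002,-0.001]],[-1,[1,-1,43],[0,-0.002,-0.001]],[-0.5,[0,0,43],[0,-0.002,-0.001]],[-0.5,[0,0,0],[0,0,0]]])

```text
time_s: 2.95
tcp_pos: [0.5387, 0.2292, 0.0956]
tool_rot: [-3.13, 0.009, 1.767]
ft_force: [-0.3, -0.8, -1.1]
grip_width: 0.752
```

Run:
```python
from h import *; from cell import r
s=r.read_state();print(s['grip_width'])
plan(s,[([540.7,242.8,19],1.779)])
c=wsnap('w3')
```

```text
0.7523473146485317
0 [[7.0, 3.0, 38.0], [-0.006, 0.005, -0.006]]
1 [[6.0, 2.0, 39.0], [-0.006, 0.004, -0.006]]
  -> [540.5 242.2  18.5] [-3.142  0.     1.779]
```

View pics/w3.png

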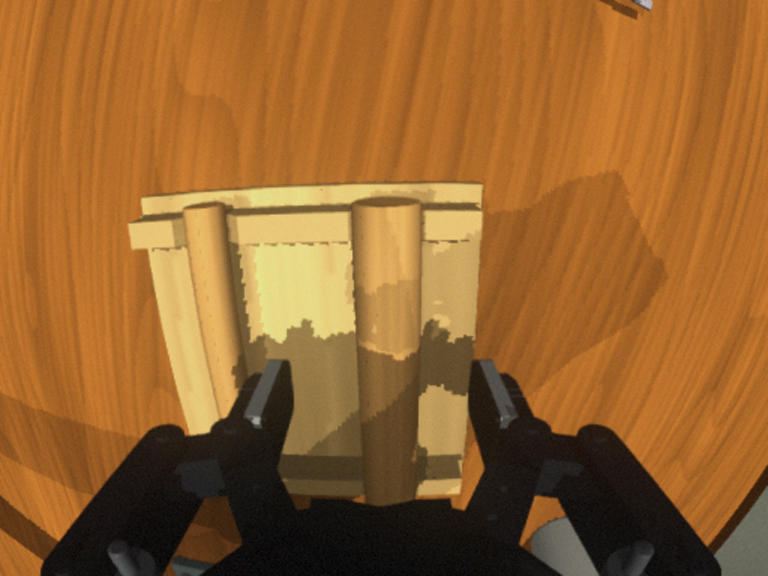

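Call:
play_rows(steps=[[-0.5,[7,3,12],[-0.006,0.005,-0.006]],[-0.5,[6,2,20],[-0.006,0.004,-0.006]],[-0.5,[0,0,0],[0,0,0]]])

```text
time_s: 3.3
tcp_pos: [0.5448, 0.2468, 0.0694]
tool_rot: [3.129, -0.004, 1.78]
ft_force: [-1.0, 0.2, 0.2]
grip_width: 0.752
```

Run:
```python
from h import *; from cell import r
s=r.read_state();print(s['tcp_pos'],s['tool_rot'])
plan(s,[([540.7,242.8,19],1.779)],step=20)
```

```text
[0.54482987 0.24683949 0.0693819 ] [ 3.12945461 -0.00352462  1.7799218 ]
0 [[-1.0, -2.0, 17.0], [0.004, -0.001, 0.0]]
1 [[-1.0, -2.0, 17.0], [0.004, -0.001, 0.0]]
2 [[-1.0, -1.0, 16.0], [0.004, -0.002, 0.001]]
  -> [540.9 243.1  19.3] [3.141 0.    1.779]
```

Call:
play_rows(steps=[[-0.5,[0,0,0],[0,0,0]],[-0.5,[0,0,0],[0,0,0]],[-0.5,[0,0,0],[0,0,0]]])

```text
time_s: 3.6
tcp_pos: [0.5458, 0.2461, 0.0706]
tool_rot: [3.127, -0.003, 1.778]
ft_force: [-0.1, 1.4, 0.6]
grip_width: 0.747
```

Run:
```python
from h import *; from cell import r
s=r.read_state();print(s['tcp_pos'],s['tool_rot'])
plan(s,[([540.7,242.8,19],1.779)],step=20)
```

```text
[0.54582757 0.24607285 0.07061107] [ 3.12728254e+00 -3.11533902e-03  1.77832672e+00]
0 [[-1.0, -2.0, 17.0], [0.005, -0.001, -0.0]]
1 [[-1.0, -2.0, 17.0], [0.005, -0.001, -0.0]]
2 [[-0.0, -2.0, 18.0], [0.004, -0.001, -0.001]]
  -> [540.8 243.1  18.6] [ 3.141 -0.     1.779]
```

Call:
play_rows(steps=[[-0.5,[-1,-3,3],[0.007,-0.001,0]],[-0.5,[-1,-3,9],[0.007,-0.002,0]],[-0.5,[0,0,20],[0,0,0]],[-0.5,[0,0,20],[0,0,0]],[-0.5,[0,0,0],[0,0,0]]])

```text
time_s: 4.1
tcp_pos: [0.5374, 0.2411, 0.0142]
tool_rot: [-3.134, 0.002, 1.779]
ft_force: [-1.1, -0.6, -1.2]
grip_width: 0.748
```

Call:
play_rows(steps=[[-0.5,[0,0,0],[0,0,0]],[-0.5,[0,0,0],[0,0,0]]])

```text
time_s: 4.3
tcp_pos: [0.54, 0.2432, 0.018]
tool_rot: [-3.141, -0.0, 1.779]
ft_force: [-0.5, -0.4, 0.3]
grip_width: 0.752
```

Run:
```python
from h import *; from cell import r
s=r.read_state();print(s['tcp_pos'],s['tool_rot'])
plan(s,[([540.7,242.8,19],1.779)],step=20)
c=wsnap('w4')
```

```text
[0.53996446 0.24321207 0.01797727] [-3.14082983e+00 -3.81489157e-04  1.77896014e+00]
0 [[-0.6, 0.6, -1.0], [-0.001, -0.0, -0.0]]
  -> [540.7 242.7  19. ] [ 3.141 -0.     1.779]
```

View pics/w4.png

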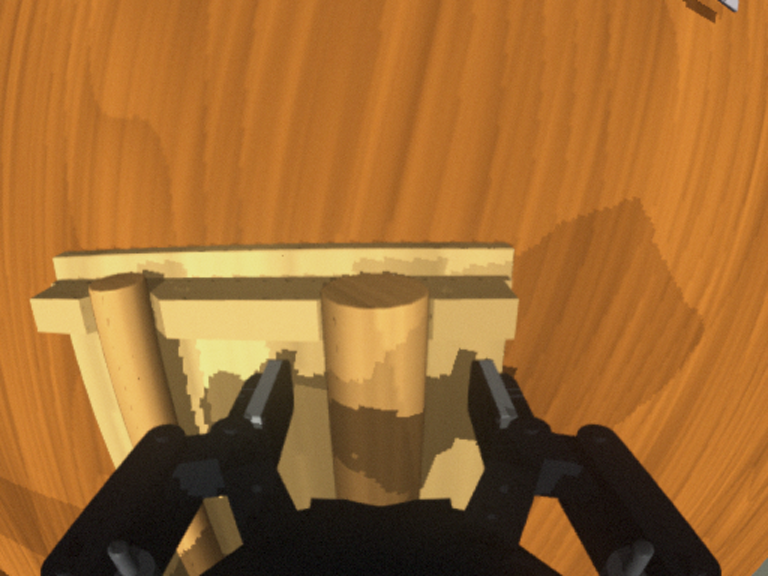

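Dowel (x 328–427) is centred between the fingers (290 and 470). Closing.

Call:
play_rows(steps=[[0,[0,0,0],[0,0,0]],[0.3,[0,0,0],[0,0,0]],[1,[0,0,0],[0,0,0]],[1,[0,0,0],[0,0,0]],[1,[0,0,0],[0,0,0]]], squeeze=35)

```text
time_s: 4.85
tcp_pos: [0.5387, 0.2426, 0.0179]
tool_rot: [-3.138, 0.001, 1.779]
ft_force: [-3.4, -2.5, 4.8]
grip_width: 0.364
```

Call:
play_rows(steps=[[1,[0,0,0],[0,0,0]],[1,[0,0,0],[0,0,0]],[1,[0,0,0],[0,0,0]]])

```text
time_s: 5.15
tcp_pos: [0.5387, 0.2426, 0.0179]
tool_rot: [-3.138, 0.001, 1.779]
ft_force: [-2.9, -1.2, 5.4]
grip_width: 0.363
```

Run:
```python
from h import *; from cell import r
c=wsnap('w5');s=c['s'];print(s['grip_width'],s['ft_force'],s['tcp_pos'],s['tool_rot'])
```

```text
0.3633314059681731 [-2.86224053 -1.21155123  5.43716453] [0.53868796 0.24258095 0.01793969] [-3.13832256e+00  1.04029871e-03  1.77890016e+00]
```

View pics/w5.png

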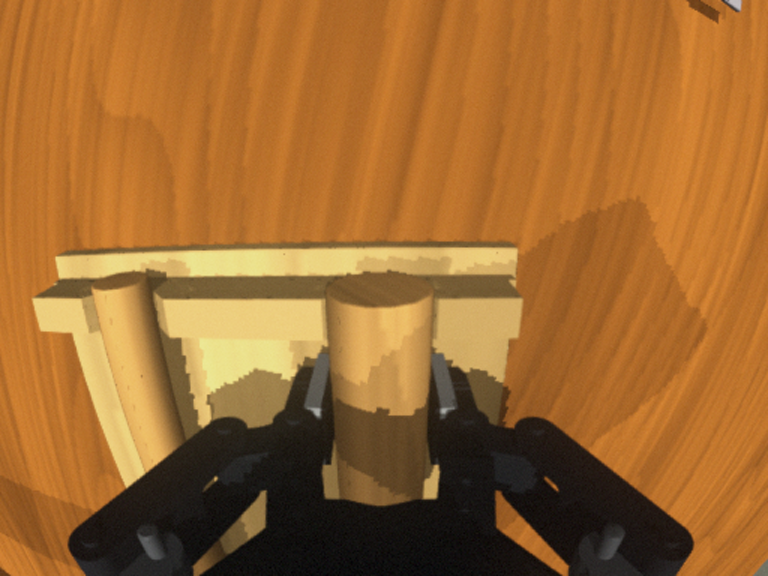

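Run:
```python
from h import *
c=pickle.load(open('pics/w5.pkl','rb'))
s=c['s'];R=Ro.from_euler('xyz',s['tool_rot'])
for uv,z in(((380,305),.055),((380,275),.023)):
  p=wplane(c,np.array([uv])/1.5-.17,z)[0]; print(p,R.inv().apply(p-s['tcp_pos']*1e3))
j=np.array([488,-139.5]);a=.130
def J(x,y): return j+np.array([x*np.cos(a)-y*np.sin(a),x*np.sin(a)+y*np.cos(a)])
for y in(107,110,85,130): print(y,J(0,y))
plan(s,[([539,242.6,60],1.779),([539,242.6,150],1.779),([*J(0,110),150],np.pi/2+a)],step=40)
```

```text
[530.84633953 284.04434335  55.        ] [ 42.15034131   0.77277852 -37.10690651]
[531.18618473 281.74688955  23.        ] [39.86553347  0.7352773  -5.10421857]
107 [474.12914674 -33.40287737]
110 [473.74024431 -30.42819169]
85 [476.98109788 -55.21723903]
130 [471.14756146 -10.59695382]
0 [[-0.0, 0.0, -21.0], [-0.002, 0.001, -0.0]]
1 [[-0.0, 0.0, -21.0], [-0.001, 0.0, -0.0]]
  -> [538.8 242.6  59.9] [-3.141  0.     1.779]
2 [[-0.0, 0.0, -30.0], [-0.0, 0.0, -0.0]]
3 [[-0.0, 0.0, -30.0], [-0.0, 0.0, -0.0]]
4 [[-0.0, 0.0, -30.0], [-0.0, 0.0, -0.0]]
  -> [538.8 242.6 149.9] [-3.141  0.     1.779]
5 [[-32.0, -15.0, -0.0], [-0.0, 0.0, 0.01]]
6 [[-32.0, -15.0, -0.0], [-0.0, 0.0, 0.01]]
7 [[-32.0, -14.0, -0.0], [-0.0, 0.0, 0.01]]
8 [[-32.0, -14.0, -0.0], [-0.0, 0.0, 0.01]]
9 [[-32.0, -14.0, -0.0], [-0.0, 0.0, 0.01]]
10 [[-32.0, -13.0, -0.0], [-0.0, 0.0, 0.009]]
11 [[-33.0, -13.0, -0.0], [-0.0, 0.0, 0.01]]
12 [[-33.0, -13.0, -0.0], [-0.0, 0.0, 0.009]]
  -> [473.9 -30.7 150. ] [-3.141  0.     1.701]
```

Call:
play_rows(steps=[[1,[0,0,-10],[0,0,0]],[1,[0,0,-20],[0,0,0]],[1,[0,0,-30],[0,0,0]],[1,[0,0,-30],[0,0,0]],[1,[0,0,-30],[0,0,0]]])

```text
time_s: 5.7
tcp_pos: [0.5397, 0.2428, 0.1389]
tool_rot: [-3.14, -0.0, 1.779]
ft_force: [0.2, 0.1, -1.2]
grip_width: 0.367
```

Call:
play_rows(steps=[[1,[-20,-10,-10],[0,0,0.006]],[1,[-32,-15,0],[0,0,0.01]],[1,[-32,-15,0],[0,0,0.01]],[1,[-32,-14,0],[0,0,0.01]],[1,[-32,-14,0],[0,0,0.01]]])

```text
time_s: 6.2
tcp_pos: [0.5006, 0.0833, 0.148]
tool_rot: [-3.141, 0.0, 1.733]
ft_force: [1.2, -0.2, -1.0]
grip_width: 0.362
```

Call:
play_rows(steps=[[1,[-32,-14,0],[0,0,0.01]],[1,[-32,-13,0],[0,0,0.009]],[1,[-20,-8,0],[0,0,0.005]],[1,[-10,-4,0],[0,0,0.003]],[1,[0,0,0],[0,0,0]]])

```text
time_s: 6.7
tcp_pos: [0.4765, -0.0154, 0.1478]
tool_rot: [-3.14, 0.001, 1.703]
ft_force: [-0.5, -0.1, -0.5]
grip_width: 0.365
```

Call:
play_rows(steps=[[1,[0,0,0],[0,0,0]],[1,[0,0,0],[0,0,0]],[1,[0,0,0],[0,0,0]]])

```text
time_s: 7.0
tcp_pos: [0.4769, -0.0128, 0.1476]
tool_rot: [-3.14, -0.0, 1.708]
ft_force: [0.6, 0.8, -0.2]
grip_width: 0.363
```

```bash
cat >> h.py <<'E'
j0=np.array([488,-139.5]);ja=.130
def J(x,y): return j0+np.array([x*np.cos(ja)-y*np.sin(ja),x*np.sin(ja)+y*np.cos(ja)])
E
python3 - <<'E'
from h import *; from cell import r,viewer
c=wsnap('w6');s=c['s'];print(s['grip_width'],s['ft_force'],s['tcp_pos'],s['tool_rot'])
plan(s,[([*J(0,110),150],np.pi/2+ja)],step=20)
c=viewer.camera('side');pickle.dump(c,open('pics/s6.pkl','wb'))
cv2.imwrite('pics/s6.png',cv2.resize(c['pixels'][100:260,220:370,::-1],None,fx=3.7,fy=3.7,interpolation=cv2.INTER_CUBIC))
E
```

```text
0.3631601855529928 [ 0.62656708  0.77401012 -0.21349763] [ 0.47690208 -0.01277571  0.14756128] [-3.14003909e+00 -3.39561771e-04  1.70832551e+00]
0 [[-17.1, -5.6, -2.4], [-0.002, -0.0, 0.008]]
  -> [473.7 -30.5 150. ] [ 3.141 -0.     1.7  ]
```

View pics/w6.png

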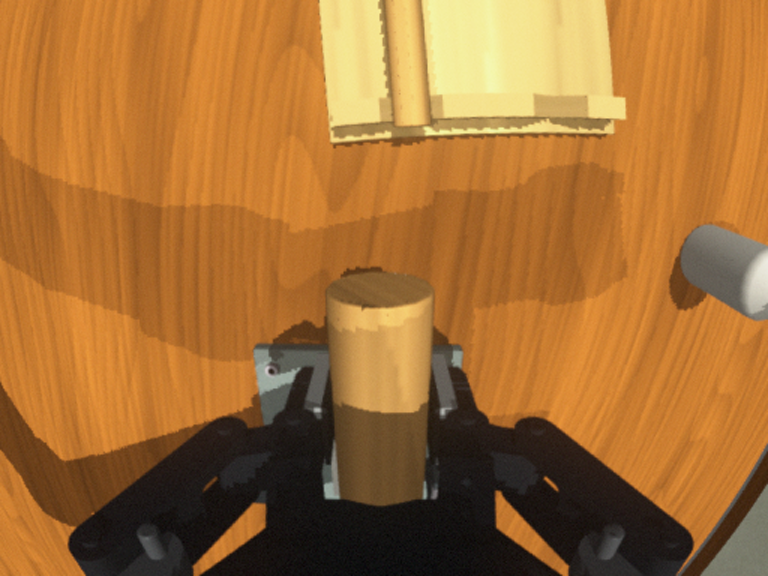

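View pics/s6.png

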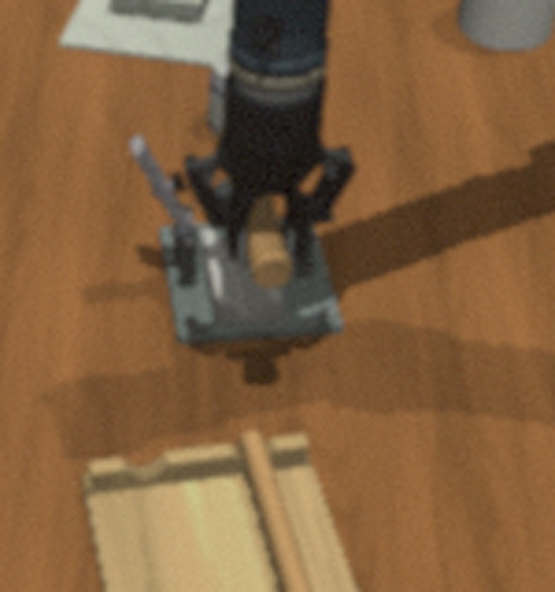

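Run:
```python
from h import *
c=pickle.load(open('pics/w6.pkl','rb'))
P=wplane(c,np.array([(255,346),(462,346)])/1.5-.17,.012); print(P,np.linalg.norm(P[0]-P[1]),np.degrees(np.arctan2(*(P[1]-P[0])[[1,0]])))
print(J(-84,65),J(68,65))
print(wproj(c,[[*J(-84,65),12],[*J(68,65),12]])*1.5)
```

```text
[[395.96270286 -84.25704197  12.        ]
 [543.02086884 -62.86527174  12.        ]] 148.6058949557625 8.276461911458718
[396.28258166 -85.93774489] [546.9999895  -66.23335521]
[[255.12516693 347.84323551]
 [466.09015936 350.48612605]]
```

Call:
play_rows(steps=[[1,[-9,-3,0],[-0.001,0,0.004]],[1,[-8,-3,0],[-0.001,0,0.004]],[1,[0,0,10],[0,0,0]],[1,[0,0,20],[0,0,0]],[1,[0,0,20],[0,0,0]]])

```text
time_s: 7.6
tcp_pos: [0.4729, -0.0324, 0.0966]
tool_rot: [3.141, 0.001, 1.697]
ft_force: [0.4, 0.2, -1.3]
grip_width: 0.361
```

Call:
play_rows(steps=[[1,[0,0,20],[0,0,0]],[1,[0,0,20],[0,0,0]],[1,[0,0,10],[0,0,0]],[1,[0,0,0],[0,0,0]],[1,[0,0,0],[0,0,0]]])

```text
time_s: 8.1
tcp_pos: [0.4732, -0.0318, 0.0477]
tool_rot: [3.141, 0.0, 1.698]
ft_force: [0.1, -0.5, -0.6]
grip_width: 0.366
```

Run:
```python
from h import *; from cell import r,viewer
c=wsnap('w7');s=c['s'];print(s['grip_width'],s['ft_force'],s['tcp_pos'],s['tool_rot'])
plan(s,[([*J(-.5,110),30],np.pi/2+ja)],step=40)
```

```text
0.36564132016899825 [ 0.06108322 -0.50377012 -0.57886562] [ 0.47324379 -0.03176312  0.04768232] [3.14116382e+00 1.07168094e-04 1.69790386e+00]
0 [[1.3, 0.2, 17.7], [0.0, 0.0, -0.003]]
  -> [473.3 -30.4  30. ] [3.141 0.    1.701]
```

View pics/w7.png

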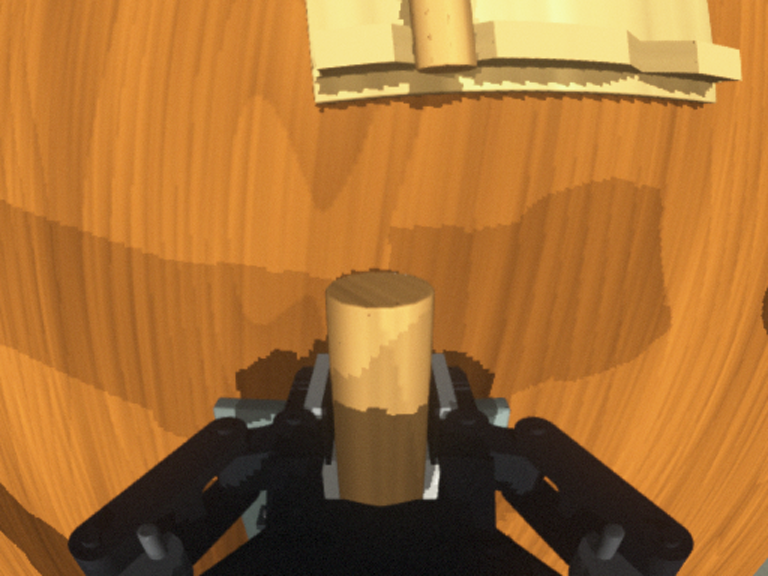

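Run:
```python
from h import *
c=pickle.load(open('pics/w7.pkl','rb'))
P=wplane(c,np.array([(216,399),(510,399)])/1.5-.17,.012); print(P,P.mean(0),np.linalg.norm(P[0]-P[1]),np.degrees(np.arctan2(*(P[1]-P[0])[[1,0]])))
print(J(-8,65))
```

```text
[[396.48758015 -81.03570478  12.        ]
 [542.73493298 -60.98304265  12.        ]] [469.61125657 -71.00937371  12.        ] 147.6157087421372 7.807409035228586
[471.64128558 -76.08555005]
```

Call:
play_rows(steps=[[1,[0,0,12],[0,0,-0.002]],[1,[0,0,8],[0,0,0]],[1,[0,0,4],[0,0,0]],[1,[0,0,0],[0,0,0]],[1,[0,0,0],[0,0,0]]])

```text
time_s: 8.65
tcp_pos: [0.473, -0.0318, 0.0234]
tool_rot: [-3.142, 0.0, 1.7]
ft_force: [-0.6, -0.6, -1.4]
grip_width: 0.364
```

Now slow 1 mm steps to touch.

Call:
play_rows(steps=[[1,[0,0,2],[0,0,0]],[1,[0,0,1],[0,0,0]],[1,[0,0,0],[0,0,0]],[1,[0,0,0],[0,0,0]]])

```text
time_s: 9.05
tcp_pos: [0.473, -0.0319, 0.0205]
tool_rot: [3.141, 0.0, 1.7]
ft_force: [-0.1, -0.6, -1.0]
grip_width: 0.361
```

Call:
play_rows(steps=[[1,[0,0,1],[0,0,0]],[1,[0,0,0],[0,0,0]],[1,[0,0,0],[0,0,0]]])

```text
time_s: 9.35
tcp_pos: [0.473, -0.0319, 0.0195]
tool_rot: [3.142, 0.0, 1.7]
ft_force: [0.0, 0.4, -1.6]
grip_width: 0.361
```

Call:
play_rows(steps=[[1,[0,0,1],[0,0,0]],[1,[0,0,0],[0,0,0]],[1,[0,0,0],[0,0,0]]])

```text
time_s: 9.65
tcp_pos: [0.4728, -0.0319, 0.0184]
tool_rot: [-3.141, 0.0, 1.7]
ft_force: [-1.1, 0.6, -1.2]
grip_width: 0.359
```

Call:
play_rows(steps=[[1,[0,0,0.7],[0,0,0]],[1,[0,0,0],[0,0,0]],[1,[0,0,0],[0,0,0]]])

```text
time_s: 9.95
tcp_pos: [0.4728, -0.0319, 0.0178]
tool_rot: [-3.141, 0.0, 1.7]
ft_force: [-1.1, -0.0, 1.0]
grip_width: 0.362
```

Call:
play_rows(steps=[[0.15,[0,0,0],[0,0,0]],[0.1,[0,0,0],[0,0,0]],[0.1,[0,0,0],[0,0,0]],[0.1,[0,0,0],[0,0,0]]], squeeze=20)

```text
time_s: 10.35
tcp_pos: [0.4731, -0.0319, 0.0178]
tool_rot: [3.141, 0.0, 1.7]
ft_force: [0.1, -0.1, 0.1]
grip_width: 0.451
```

Run:
```python
from h import *; from cell import r,viewer
c=wsnap('w8');s=c['s'];print(s['grip_width'],s['ft_force'],s['tcp_pos'],s['tool_rot'])
c=viewer.camera('side');pickle.dump(c,open('pics/s8.pkl','wb'))
cv2.imwrite('pics/s8.png',cv2.resize(c['pixels'][100:260,220:370,::-1],None,fx=3.7,fy=3.7,interpolation=cv2.INTER_CUBIC))
```

```text
0.45084133144225236 [ 0.05899317 -0.08030302  0.1488204 ] [ 0.47306108 -0.0319064   0.01779304] [3.14134286e+00 2.81146399e-04 1.69985582e+00]
```

View pics/w8.png

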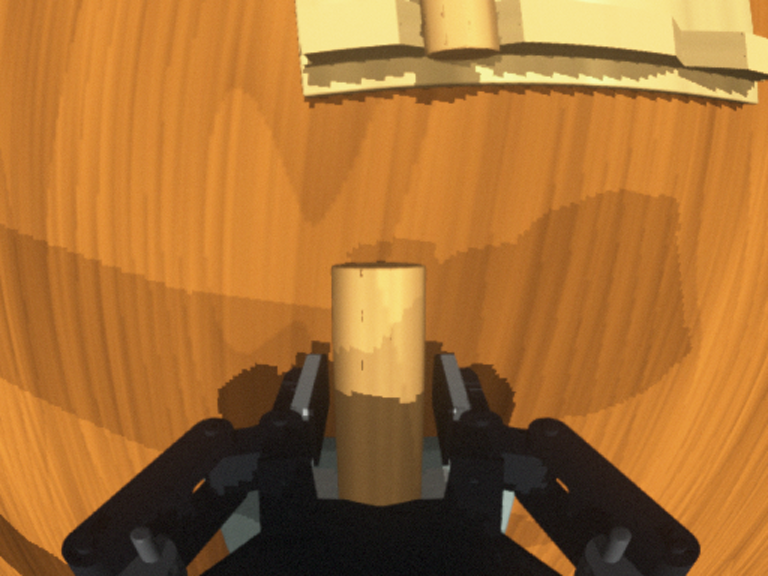

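View pics/s8.png

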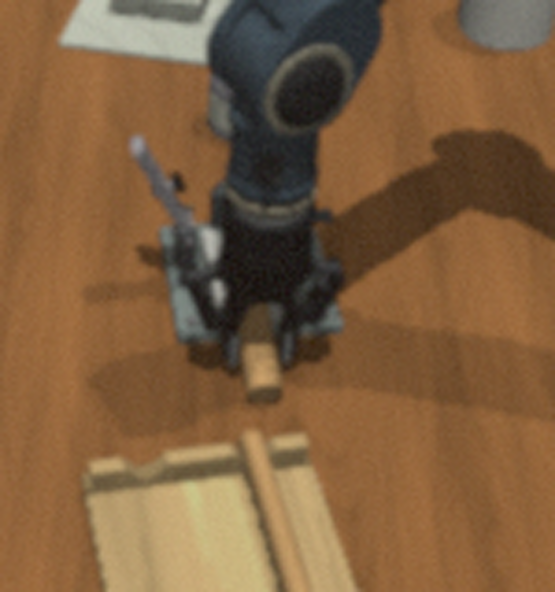

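The w8 picture shows the dowel's end face vanished at (378,265) and narrower: its +y end tipped down, because its centre lay just past the block's end. I'll measure the tilt, then regrip.

Run:
```python
from h import *
for n in('w7','w8'):
    c=pickle.load(open(f'pics/{n}.pkl','rb'));s=c['s'];R=Ro.from_euler('xyz',s['tool_rot'])
    K=c['intrinsics'];T=c['tool_from_camera']
    for row in(275,290,300,310,325,350,370,390,420,450,480):
        u,v=int(379/1.5),int(row/1.5)
        d=c['depth'][v,u]
        a=(np.array([u,v])-K[:2,2])/K[0,0];th=np.linalg.norm(a)
        p=np.array([*(np.sin(th)*a/th),np.cos(th)])/np.cos(th)*d
        q=(T[:3,:3]@p+T[:3,3]); w=(R.apply(q)+s['tcp_pos'])*1e3
        dj=w[:2]-j0; y=-dj[0]*np.sin(ja)+dj[1]*np.cos(ja);x=dj[0]*np.cos(ja)+dj[1]*np.sin(ja)
        print(n,row,d.round(3),'jig x %.1f y %.1f z %.1f'%(x,y,w[2]))
c=pickle.load(open('pics/s8.pkl','rb'));P=cloud(c)*1e3
```

```text
w7 275 0.14 jig x -0.4 y 150.5 z 58.1
w7 290 0.127 jig x -0.3 y 150.5 z 72.0
w7 300 0.119 jig x -0.3 y 150.6 z 80.5
w7 310 0.116 jig x -0.3 y 149.6 z 84.4
w7 325 0.114 jig x -0.3 y 146.5 z 86.9
w7 350 0.118 jig x -0.3 y 138.7 z 86.3
w7 370 0.12 jig x -0.3 y 132.7 z 86.2
w7 390 0.123 jig x -0.4 y 125.2 z 85.2
w7 420 0.126 jig x -0.4 y 114.7 z 85.4
w7 450 0.13 jig x -0.5 y 103.4 z 85.9
w7 480 0.135 jig x -0.5 y 89.6 z 85.1
w8 275 0.135 jig x -0.6 y 152.1 z 33.6
w8 290 0.134 jig x -0.6 y 147.9 z 35.3
w8 300 0.135 jig x -0.6 y 144.8 z 35.9
w8 310 0.136 jig x -0.6 y 141.7 z 35.6
w8 325 0.136 jig x -0.6 y 137.6 z 37.7
w8 350 0.137 jig x -0.7 y 129.5 z 39.0
w8 370 0.137 jig x -0.7 y 123.8 z 41.3
w8 390 0.138 jig x -0.7 y 116.7 z 42.4
w8 420 0.139 jig x -0.7 y 106.6 z 44.8
w8 450 0.141 jig x -0.7 y 95.0 z 46.4
w8 480 0.142 jig x -0.7 y 84.3 z 50.0
```

Call:
play_rows(steps=[[0.1,[-3,0,5],[0,-0.12,0]],[0.1,[-2,0,4],[0,-0.117,0]],[0.1,[0,0,0],[0,0,0]],[0.1,[0,0,0],[0,0,0]]], squeeze=35)

```text
time_s: 10.85
tcp_pos: [0.4736, -0.0359, 0.009]
tool_rot: [-3.141, 0.236, 1.703]
ft_force: [-1.2, -0.4, -0.4]
grip_width: 0.449
```

```bash
cat >> h.py <<'E'
def wdepth(c,uvs):
    s=c['s'];R=Ro.from_euler('xyz',s['tool_rot']);K=c['intrinsics'];T=c['tool_from_camera'];o=[]
    for u,v in uvs:
        d=c['depth'][v,u];a=(np.array([u,v])-K[:2,2])/K[0,0];th=np.linalg.norm(a)
        p=np.array([*(np.sin(th)*a/th),np.cos(th)])/np.cos(th)*d
        w=(R.apply(T[:3,:3]@p+T[:3,3])+s['tcp_pos'])*1e3; o.append([*jig(w[:2]),w[2]])
    return np.array(o)
def jig(w):
    dj=np.asarray(w)[:2]-j0; return np.array([dj[0]*np.cos(ja)+dj[1]*np.sin(ja),-dj[0]*np.sin(ja)+dj[1]*np.cos(ja)])
def slope(c,rows=range(210,325,4),u=253):
    w=wdepth(c,[(u,v) for v in rows]); print(w[[0,-1]].round(1)); print('slope',np.polyfit(w[:,1],w[:,2],1))
def tcp(s): print('jig',jig(s['tcp_pos']*1e3).round(1),'z',(s['tcp_pos'][2]*1e3).round(1),s['tool_rot'].round(3),'f',s['ft_force'].round(1),'g',s['grip_width'])
E
python3 - <<'E'
from h import *
c=wsnap('w9');tcp(c['s']);slope(c)
E
```

```text
jig [ -0.8 104.6] z 9.0 [-3.141  0.236  1.703] f [-1.2 -0.4 -0.4] g 0.4493465071465225
[[-2.000e-01  1.485e+02  3.240e+01]
 [-1.000e-01  8.930e+01  4.810e+01]]
slope [-0.25467393 71.12911658]
```

View pics/w9.png

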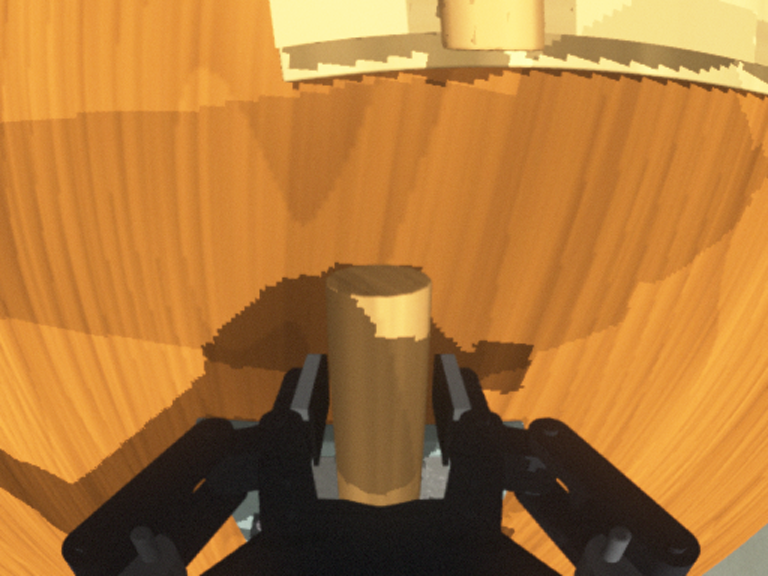

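Call:
play_rows(steps=[[1,[0,0,0],[0,0,0]],[1,[0,0,0],[0,0,0]],[1,[0,0,0],[0,0,0]],[1,[0,0,0],[0,0,0]],[1,[0,0,0],[0,0,0]]])

```text
time_s: 11.4
tcp_pos: [0.4736, -0.0384, 0.0092]
tool_rot: [-3.141, 0.238, 1.698]
ft_force: [0.8, -0.9, 1.6]
grip_width: 0.366
```

Call:
play_rows(steps=[[1,[1.2,0,-5],[0,0,0]],[1,[2.4,0,-10],[0,0,0]],[1,[3.6,0,-15],[0,0,0]],[1,[0,0,0],[0,0,0]],[1,[0,0,0],[0,0,0]]])

```text
time_s: 11.9
tcp_pos: [0.4721, -0.0231, 0.0369]
tool_rot: [3.141, 0.237, 1.7]
ft_force: [0.1, 0.1, -1.2]
grip_width: 0.363
```

Run:
```python
from h import *
c=wsnap('w10');tcp(c['s']);slope(c)
```

```text
jig [ -0.7 117.5] z 36.9 [3.141 0.237 1.7  ] f [ 0.1  0.1 -1.2] g 0.3628628405914807
[[-0.000e+00  1.620e+02  6.100e+01]
 [-1.000e-01  1.019e+02  7.580e+01]]
slope [-0.23228088 99.47349926]
```

Call:
play_rows(steps=[[1,[0,0,-4],[0,0.12,0]],[1,[0,0,0],[0,0.115,0]],[1,[0,0,0],[0,0,0]],[1,[0,0,0],[0,0,0]],[1,[0,0,0],[0,0,0]]])

```text
time_s: 12.45
tcp_pos: [0.4712, -0.0217, 0.04]
tool_rot: [-3.141, 0.003, 1.701]
ft_force: [0.4, -0.6, -2.1]
grip_width: 0.362
```

Run:
```python
from h import *
c=wsnap('w11');tcp(c['s']);slope(c)
print(wdepth(c,[(253,v) for v in (183,190,195,200,205)]).round(1))
```

```text
jig [ -1.4 119. ] z 40.0 [-3.141e+00  3.000e-03  1.701e+00] f [ 0.4 -0.6 -2.1] g 0.36190182167819057
[[ -0.7 157.3  74.6]
 [ -0.6  95.   74. ]]
slope [-8.25608728e-03  7.54734970e+01]
[[ -0.7 164.6  62. ]
 [ -0.7 164.8  71.7]
 [ -0.7 163.6  74.3]
 [ -0.7 161.4  74. ]
 [ -0.7 159.4  74.3]]
```

View pics/w11.png

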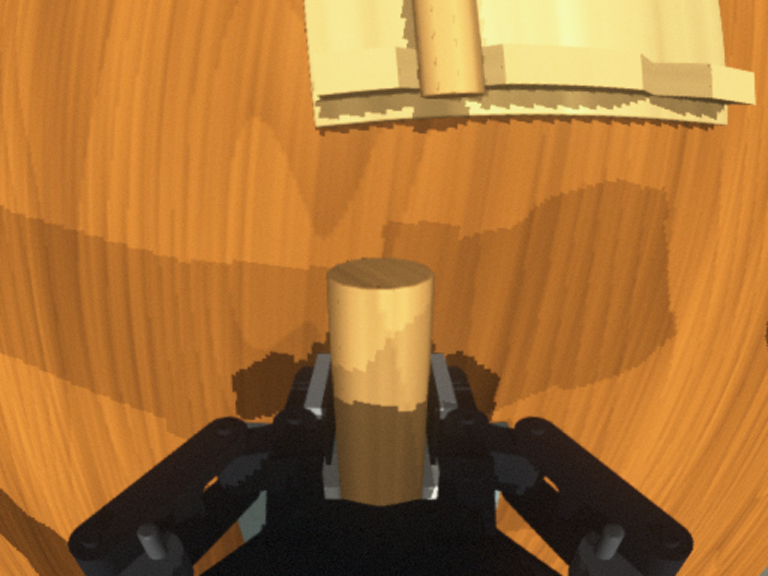

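Run:
```python
from h import *
for n in('w5','w6','w7'):
    c=pickle.load(open(f'pics/{n}.pkl','rb'));print(n,c['s']['tcp_pos'][2]);slope(c)
```

```text
w5 0.017939687956102495
[[ 97.6 411.5  54.9]
 [102.2 351.9  55.5]]
slope [-9.68886577e-03  5.92625920e+01]
w6 0.1475612842568124
[[  5.9 166.4 184.6]
 [  6.3 106.7 185.2]]
slope [5.44275404e-03 1.84578518e+02]
w7 0.04768232111313991
[[ 1.000e-01  1.484e+02  8.560e+01]
 [-1.000e-01  8.780e+01  8.480e+01]]
slope [8.61825168e-03 8.43938985e+01]
```

Call:
play_rows(steps=[[1,[-9,0,5],[0,0,0]],[1,[-9,0,7],[0,0,0]],[1,[0,0,4],[0,0,0]],[1,[0,0,0],[0,0,0]],[1,[0,0,0],[0,0,0]]])

```text
time_s: 13.0
tcp_pos: [0.4739, -0.04, 0.0242]
tool_rot: [-3.141, 0.002, 1.7]
ft_force: [-0.2, 0.6, -0.8]
grip_width: 0.362
```

Call:
play_rows(steps=[[1,[0,0,1],[0,0,0]],[1,[0,0,1],[0,0,0]],[1,[0,0,0],[0,0,0]],[1,[0,0,0],[0,0,0]]])

```text
time_s: 13.4
tcp_pos: [0.4741, -0.0403, 0.0225]
tool_rot: [3.141, 0.002, 1.7]
ft_force: [-0.2, -0.9, -1.2]
grip_width: 0.363
```

Call:
play_rows(steps=[[1,[0,0,1],[0,0,0]],[1,[0,0,0],[0,0,0]],[1,[0,0,0],[0,0,0]]])

```text
time_s: 13.7
tcp_pos: [0.474, -0.0404, 0.0214]
tool_rot: [-3.142, 0.002, 1.7]
ft_force: [-0.1, -0.3, -0.3]
grip_width: 0.363
```

Call:
play_rows(steps=[[1,[0,0,0.7],[0,0,0]],[1,[0,0,0],[0,0,0]],[1,[0,0,0],[0,0,0]]])

```text
time_s: 14.0
tcp_pos: [0.4739, -0.0403, 0.0208]
tool_rot: [-3.141, 0.002, 1.7]
ft_force: [-0.5, 1.0, 0.7]
grip_width: 0.363
```

Call:
play_rows(steps=[[1,[-1,0,0.5],[0,0,0]],[1,[-2,0,0],[0,0,0]],[1,[-2,0,0],[0,0,0]],[1,[0,0,0],[0,0,0]],[1,[0,0,0],[0,0,0]]])

```text
time_s: 14.5
tcp_pos: [0.4745, -0.0452, 0.0203]
tool_rot: [-3.141, 0.002, 1.7]
ft_force: [-3.0, 3.7, 3.7]
grip_width: 0.36
```

Call:
play_rows(steps=[[1,[-2,0,0],[0,0,0]],[1,[-1.5,0,0],[0,0,0]],[1,[0,0,0],[0,0,0]]])

```text
time_s: 14.8
tcp_pos: [0.4749, -0.0487, 0.0203]
tool_rot: [-3.141, 0.002, 1.7]
ft_force: [-4.0, 2.8, 4.3]
grip_width: 0.364
```

Call:
play_rows(steps=[[1,[-1,-0.6,-0.3],[0,0,0]],[1,[-1.5,-0.4,0],[0,0,0]],[1,[0,0,0],[0,0,0]],[1,[0,0,0],[0,0,0]]])

```text
time_s: 15.2
tcp_pos: [0.475, -0.0498, 0.0207]
tool_rot: [3.14, 0.0, 1.701]
ft_force: [-2.4, 6.6, 3.8]
grip_width: 0.364
```

Call:
play_rows(steps=[[1,[-1,0,0],[0,0,0]],[1,[-1,0,0],[0,0,0]],[1,[0,0,0],[0,0,0]]])

```text
time_s: 15.5
tcp_pos: [0.475, -0.0498, 0.0207]
tool_rot: [3.14, -0.002, 1.702]
ft_force: [-3.8, 11.0, 2.9]
grip_width: 0.362
```

Call:
play_rows(steps=[[1,[1,0,0],[0,0,0]],[1,[0,0,0],[0,0,0]],[1,[0,0,0],[0,0,0]],[1,[0,0,0],[0,0,0]],[1,[0,0,0],[0,0,0]]])

```text
time_s: 16.0
tcp_pos: [0.4751, -0.0498, 0.0207]
tool_rot: [3.14, -0.001, 1.702]
ft_force: [-2.7, 8.9, 3.8]
grip_width: 0.36
```

Run:
```python
from h import *
c=pickle.load(open('pics/w1.pkl','rb'))
for uv in((383,440),(395,433),(407,430),(412,497)):
  p=wplane(c,[np.array(uv)/4+np.array([180,110])-.4],.044)[0];print(uv,jig(p[:2]))
c=wsnap('w12');tcp(c['s']);slope(c)
print(wdepth(c,[(253,v) for v in (183,190,195,200,205)]).round(1))
```

```text
(383, 440) [ -4.06562035 -52.79619924]
(395, 433) [  0.94711161 -51.89972309]
(407, 430) [  5.37914325 -52.49897772]
(412, 497) [ -2.57077308 -78.89800089]
jig [-1.2 90.6] z 20.7 [ 3.140e+00 -1.000e-03  1.702e+00] f [-2.7  8.9  3.8] g 0.36006804654720115
[[ -0.6 128.5  54.4]
 [ -0.6  68.4  56.5]]
slope [-1.83519628e-02  5.67243409e+01]
[[ -0.6 136.3  43.2]
 [ -0.6 136.6  53. ]
 [ -0.6 134.7  53.7]
 [ -0.6 133.   54.8]
 [ -0.6 130.6  54.3]]
```

View pics/w12.png

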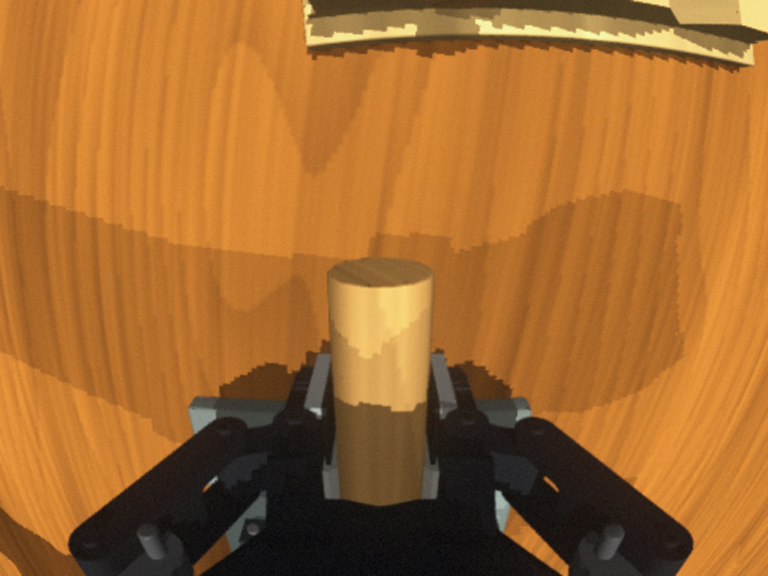

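Call:
play_rows(steps=[[1,[0.5,0,0],[0,0,0]],[1,[0,0,0],[0,0,0]],[1,[0,0,0],[0,0,0]],[1,[0,0,0],[0,0,0]],[1,[0,0,0],[0,0,0]]], squeeze=20)

```text
time_s: 16.55
tcp_pos: [0.4751, -0.0498, 0.0207]
tool_rot: [3.14, -0.0, 1.701]
ft_force: [-2.5, 8.5, 3.0]
grip_width: 0.364
```

Call:
play_rows(steps=[[0.2,[0,0,0],[0,0,0]],[0.1,[0,0,0],[0,0,0]],[-0.1,[0,0,0],[0,0,0]],[-0.3,[0,0,0],[0,0,0]],[-0.3,[0,0,0],[0,0,0]]])

```text
time_s: 17.05
tcp_pos: [0.4746, -0.0523, 0.0206]
tool_rot: [3.141, 0.003, 1.699]
ft_force: [-0.8, 0.3, 0.6]
grip_width: 0.65
```

Run:
```python
from h import *
c=wsnap('w13');tcp(c['s']);slope(c)
print(wdepth(c,[(253,v) for v in (183,190,195,200,205)]).round(1))
```

```text
jig [-1.9 88.2] z 20.6 [3.141e+00 3.000e-03 1.699e+00] f [-0.8  0.3  0.6] g 0.6501965090310963
[[ -1.2 126.1  54.2]
 [ -1.3  64.7  55.1]]
slope [-1.48306751e-02  5.65714983e+01]
[[ -1.2 136.4  50.5]
 [ -1.2 134.9  54.8]
 [ -1.2 133.   55.2]
 [ -1.2 130.5  54.2]
 [ -1.2 128.8  55.3]]
```

View pics/w13.png

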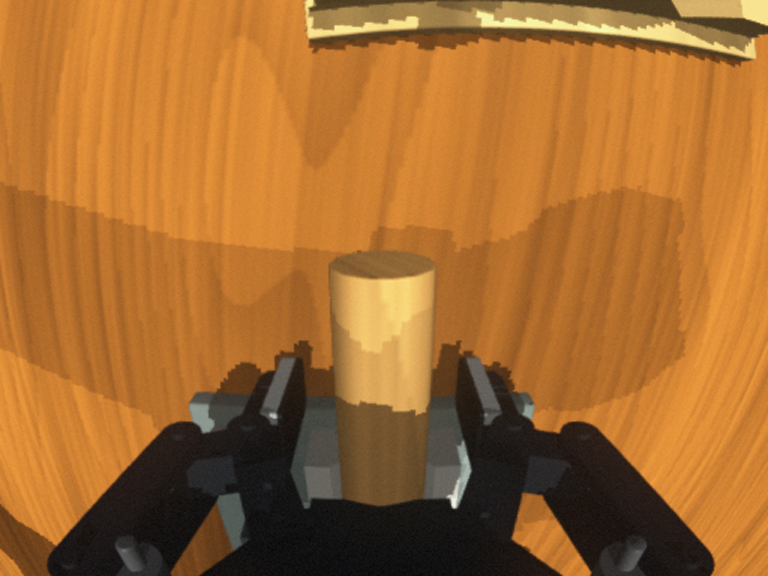

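Call:
play_rows(steps=[[-0.3,[0,0,-10],[0,0,0]],[-0.3,[0,0,-25],[0,0,0]],[-0.3,[0,0,-30],[0,0,0]],[0,[0,0,-40],[0,0,0]],[1,[0,20,-40],[0,0,0]]])

```text
time_s: 17.6
tcp_pos: [0.4918, -0.0492, 0.1671]
tool_rot: [-3.138, 0.003, 1.7]
ft_force: [1.6, -0.8, -1.0]
grip_width: 0.346
```

Call:
play_rows(steps=[[1,[0,30,-40],[0,0,0]],[1,[-20,35,-20],[0,0,0]],[1,[-30,30,0],[0,0,0]],[1,[-30,20,0],[0,0,0]],[1,[0,0,0],[0,0,0]]])

```text
time_s: 18.1
tcp_pos: [0.6208, -0.1188, 0.2257]
tool_rot: [3.14, 0.004, 1.693]
ft_force: [-0.5, 0.1, -1.3]
grip_width: -0.002
```

Call:
play_rows(steps=[[1,[0,0,0],[0,0,0]],[1,[0,0,0],[0,0,0]]])

```text
time_s: 18.3
tcp_pos: [0.6179, -0.1121, 0.2261]
tool_rot: [-3.141, 0.002, 1.701]
ft_force: [-0.4, 0.3, 1.0]
grip_width: 0.005
```

Run:
```python
from h import *; from cell import viewer
c=wsnap('w14');tcp(c['s']);plan(c['s'],[([*J(135,-20),220],np.pi/2+ja)])
c=viewer.camera('side');pickle.dump(c,open('pics/s14.pkl','wb'))
cv2.imwrite('pics/s14.png',cv2.resize(c['pixels'][100:260,220:370,::-1],None,fx=3.7,fy=3.7,interpolation=cv2.INTER_CUBIC))
```

```text
jig [132.4  10.3] z 226.1 [-3.141e+00  2.000e-03  1.701e+00] f [-0.4  0.3  1. ] g 0.0054455345811302205
0 [[-30.3, 2.6, 6.1], [-0.0, 0.002, 0.001]]
  -> [ 624.4 -141.8  220. ] [-3.141 -0.     1.7  ]
```

View pics/w14.png

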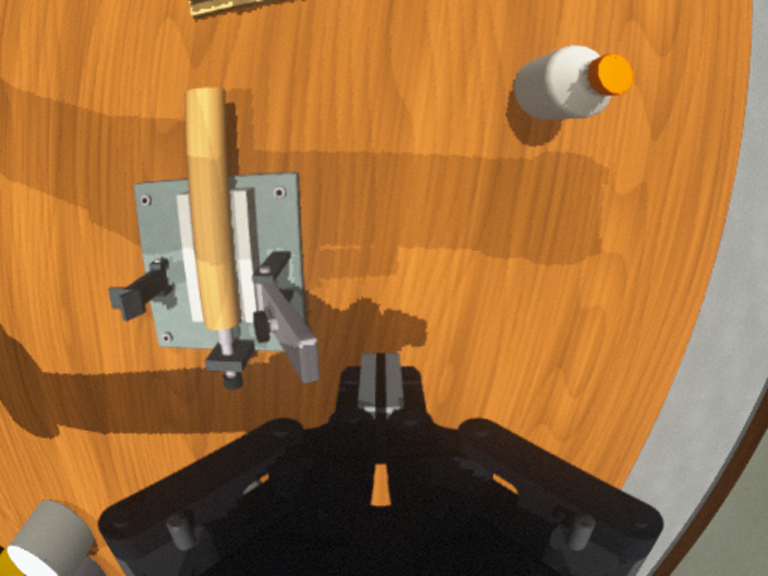

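View pics/s14.png

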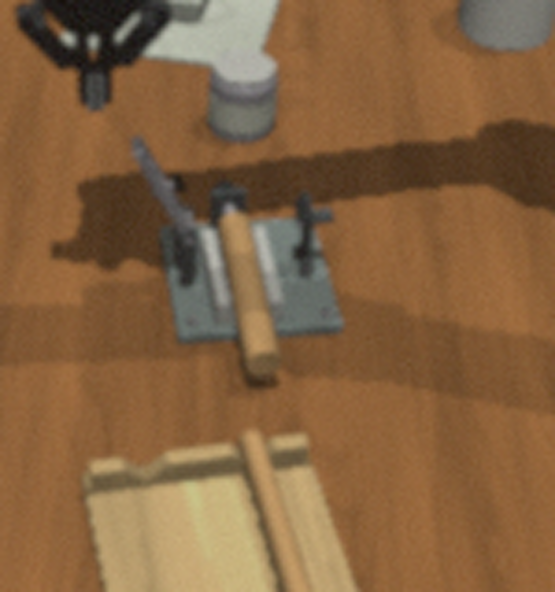

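Run:
```python
from h import *
c=pickle.load(open('pics/w14.pkl','rb'))
for u,v in((312,344),(302,349),(302,378),(316,373),(309,362),(298,340),(280,305),(268,283),(120,310),(215,327)):
  print((u,v),wdepth(c,[(int(u/1.5),int(v/1.5))]).round(1))
im=c['pixels'][170:270,60:230,::-1]
cv2.imwrite('pics/w14c.png',cv2.resize(im,None,fx=4.5,fy=4.5,interpolation=cv2.INTER_CUBIC))
```

```text
(312, 344) [[ 98.1  -8.5 165.8]]
(302, 349) [[ 92.7 -10.3 167.5]]
(302, 378) [[ 91.3 -28.6 167.3]]
(316, 373) [[ 98.3 -26.4 164.5]]
(309, 362) [[ 95.7 -19.4 165.5]]
(298, 340) [[ 90.2  -6.4 165. ]]
(280, 305) [[ 70.7  -6.  118.5]]
(268, 283) [[53.6 -4.7 79.7]]
(120, 310) [[-130.3  -60.6    2. ]]
(215, 327) [[ -1.5 -51.6  56.2]]
```

View pics/w14c.png

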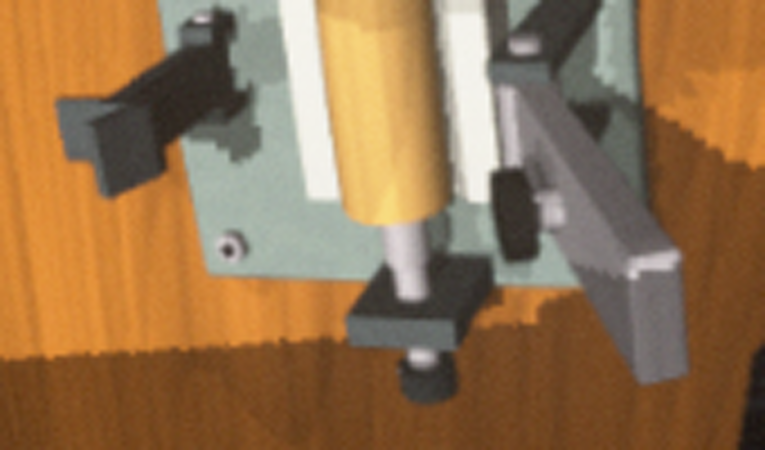

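Call:
play_rows(steps=[[1,[-15,2,0],[0,0,0]],[1,[-15,1,6],[0,0,0]],[1,[0,0,30],[0,0,0]],[1,[0,0,35],[0,0,0]],[1,[0,0,30],[0,0,0]]])

```text
time_s: 18.9
tcp_pos: [0.6249, -0.1453, 0.1228]
tool_rot: [-3.141, 0.003, 1.698]
ft_force: [-1.2, -0.0, 0.1]
grip_width: -0.001
```

Call:
play_rows(steps=[[1,[0,0,0],[0,0,0]],[1,[0,0,0],[0,0,0]],[1,[0,0,0],[0,0,0]]])

```text
time_s: 19.2
tcp_pos: [0.6269, -0.1436, 0.1267]
tool_rot: [3.138, 0.003, 1.699]
ft_force: [0.7, 0.1, 0.1]
grip_width: -0.002
```

Run:
```python
from h import *; from cell import viewer
c=wsnap('w15');tcp(c['s'])
```

```text
jig [137.2 -22. ] z 126.7 [3.138e+00 3.000e-03 1.699e+00] f [0.7 0.1 0.1] g -0.0017495250637185702
```

View pics/w15.png

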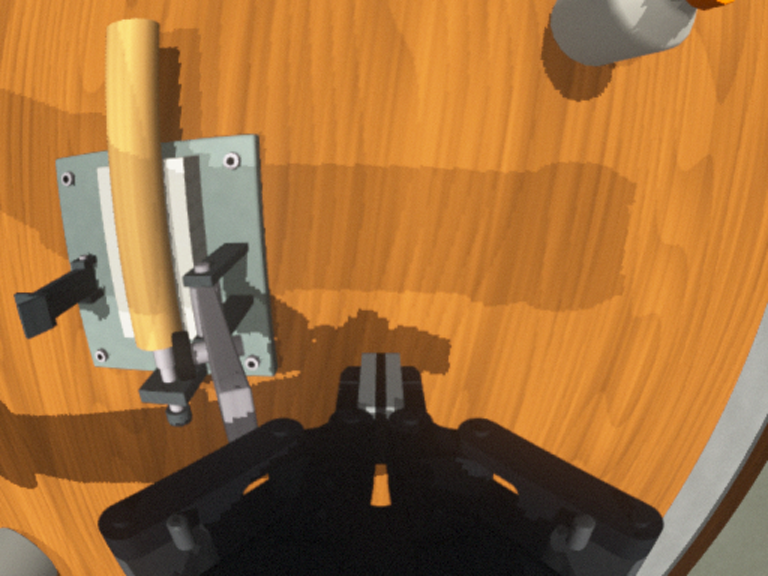

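Run:
```python
from h import *
c=pickle.load(open('pics/w15.pkl','rb'));t=np.array([*jig(c['s']['tcp_pos']*1e3),c['s']['tcp_pos'][2]*1e3])
for u,v in((240,405),(237,430),(270,428),(290,425),(200,470),(130,515),(355,400),(345,380),(375,370),(345,410)):
  w=wdepth(c,[(int(u/1.5),int(v/1.5))])[0];print((u,v),w.round(1),(w-t).round(1))
```

```text
(240, 405) [ 96.6 -11.3 165.2] [-40.6  10.7  38.5]
(237, 430) [ 94.3 -20.  165.8] [-42.9   2.   39.1]
(270, 428) [108.9  -8.9 178.2] [-28.3  13.1  51.5]
(290, 425) [113.8  -9.4 175.9] [-23.4  12.6  49.2]
(200, 470) [ 94.5  -9.8 195.7] [-42.7  12.2  69. ]
(130, 515) [ 84.   -8.3 214.8] [-53.2  13.7  88.1]
(355, 400) [129.9 -15.1 154.6] [-7.3  7.  27.9]
(345, 380) [126.4 -14.6 143.8] [-10.8   7.4  17.1]
(375, 370) [136.4 -10.  144.6] [-0.8 12.  17.9]
(345, 410) [128.1  -9.8 167.7] [-9.1 12.2 41. ]
```

Call:
play_rows(steps=[[1,[2,0,-23],[0,0,0]],[1,[0,-10,0],[0,0,0]],[1,[0,-12,0],[0,0,0]],[1,[0,-12,0],[0,0,0]],[1,[0,-10,0],[0,0,0]]])

```text
time_s: 19.75
tcp_pos: [0.5804, -0.147, 0.1479]
tool_rot: [3.141, 0.003, 1.699]
ft_force: [1.6, -0.2, 1.3]
grip_width: 0.0
```

Call:
play_rows(steps=[[1,[0,-10,0],[0,0,0]],[1,[0,-10,0],[0,0,0]],[1,[0,-8,0],[0,0,0]],[1,[0,0,0],[0,0,0]],[1,[0,0,0],[0,0,0]]])

```text
time_s: 20.25
tcp_pos: [0.5533, -0.1504, 0.1476]
tool_rot: [-3.141, 0.002, 1.7]
ft_force: [0.2, 1.1, 0.0]
grip_width: -0.001
```

Run:
```python
from h import *; from cell import viewer
c=wsnap('w16');tcp(c['s'])
```

```text
jig [ 63.4 -19.3] z 147.6 [-3.141e+00  2.000e-03  1.700e+00] f [0.2 1.1 0. ] g -0.001051989470554702
```

View pics/w16.png

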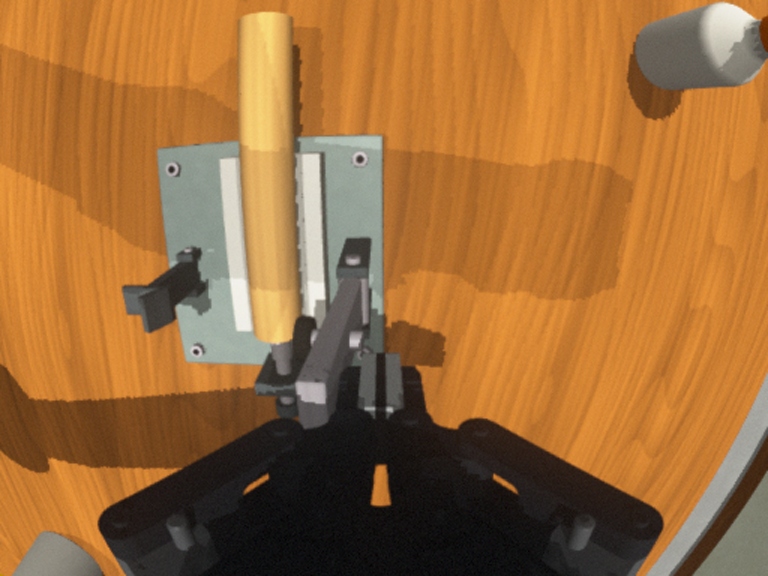

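Run:
```python
from h import *
c=pickle.load(open('pics/w16.pkl','rb'));
for u,v in((310,390),(303,384),(322,384),(330,350),(345,310)):
  w=wdepth(c,[(int(u/1.5),int(v/1.5))])[0];print((u,v),w.round(1))
```

```text
(310, 390) [ 42.3  -8.9 176. ]
(303, 384) [ 40.5  -7.2 175.3]
(322, 384) [ 46.1  -7.1 175.2]
(330, 350) [ 46.9  -5.6 155.2]
(345, 310) [ 49.2  -6.5 116.3]
```

Call:
play_rows(steps=[[1,[0,-10,0],[0,0,0]],[1,[0,-10,0],[0,0,0]],[1,[0,-10,3],[0,0,0]],[1,[0,-10,4],[0,0,0]],[1,[0,0,0],[0,0,0]]])

```text
time_s: 20.8
tcp_pos: [0.5116, -0.1559, 0.14]
tool_rot: [-3.138, 0.002, 1.699]
ft_force: [-0.8, -0.3, -0.3]
grip_width: -0.004
```

Call:
play_rows(steps=[[1,[0,-9,5],[0,0,0]],[1,[0,-8.5,6],[0,0,0]],[1,[0,-7,8],[0,0,0]],[1,[0,-7,8],[0,0,0]],[1,[0,0,0],[0,0,0]]])

```text
time_s: 21.3
tcp_pos: [0.4805, -0.1596, 0.1122]
tool_rot: [-3.138, 0.001, 1.699]
ft_force: [0.6, 0.5, 0.4]
grip_width: -0.001
```

Call:
play_rows(steps=[[1,[0,0,0],[0,0,0]],[1,[0,0,0],[0,0,0]]])

```text
time_s: 21.5
tcp_pos: [0.4834, -0.1594, 0.114]
tool_rot: [3.141, 0.002, 1.7]
ft_force: [1.3, 0.0, 0.8]
grip_width: 0.002
```

Run:
```python
from h import *; from cell import viewer
c=wsnap('w17');tcp(c['s'])
```

```text
jig [ -7.1 -19.1] z 114.0 [3.141e+00 2.000e-03 1.700e+00] f [1.3 0.  0.8] g 0.002181867577944544
```

View pics/w17.png

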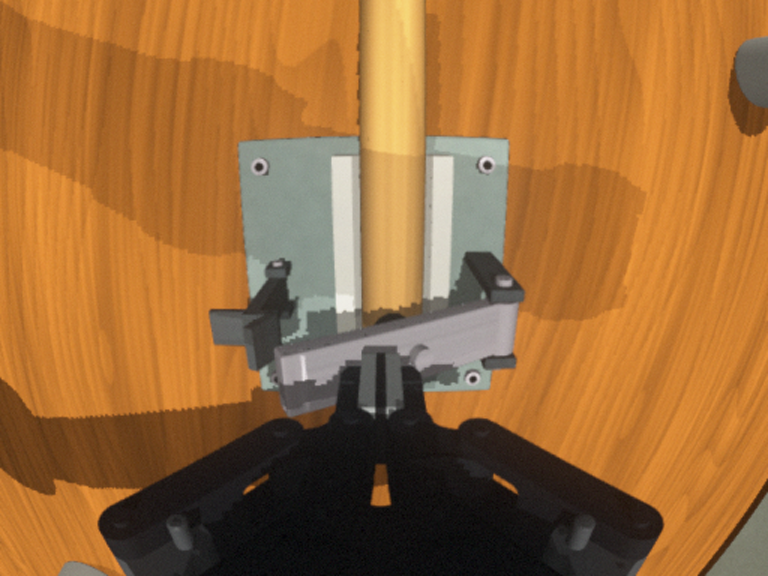

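Call:
play_rows(steps=[[1,[0,-4,6],[0,0,0]],[1,[0,-4,6],[0,0,0]],[1,[0,-3,5],[0,0,0]],[1,[0,0,0],[0,0,0]],[1,[0,0,0],[0,0,0]]])

```text
time_s: 22.05
tcp_pos: [0.4717, -0.1609, 0.0965]
tool_rot: [-3.141, 0.002, 1.7]
ft_force: [-0.3, -0.3, 0.7]
grip_width: -0.0
```

Call:
play_rows(steps=[[1,[0,0,2],[0,0,0]],[1,[0,0,2],[0,0,0]],[1,[0,0,2],[0,0,0]],[1,[0,0,0],[0,0,0]],[1,[0,0,0],[0,0,0]]])

```text
time_s: 22.55
tcp_pos: [0.472, -0.1609, 0.0908]
tool_rot: [-3.142, 0.002, 1.7]
ft_force: [-0.8, -0.5, 0.0]
grip_width: 0.009
```

Run:
```python
from h import *; from cell import viewer
c=wsnap('w18');tcp(c['s'])
```

```text
jig [-18.6 -19.2] z 90.8 [-3.142e+00  2.000e-03  1.700e+00] f [-0.8 -0.5  0. ] g 0.008858028327586405
```

View pics/w18.png

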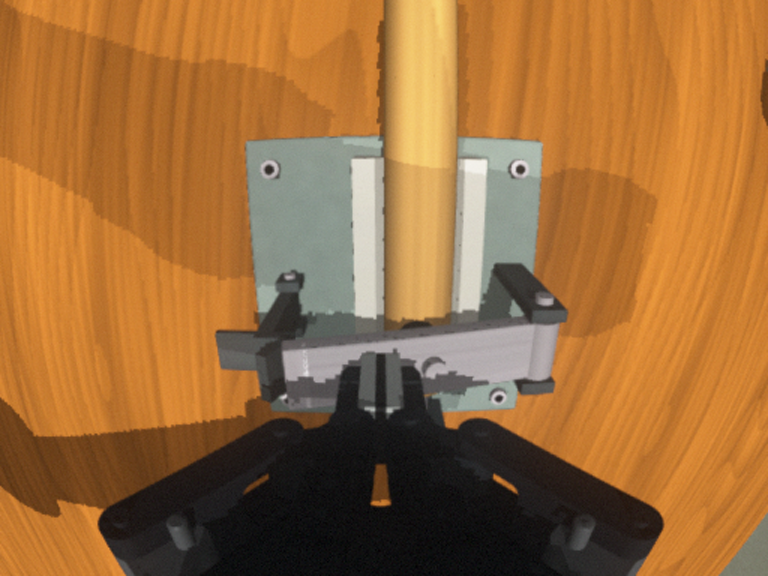

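Call:
play_rows(steps=[[1,[0,0,1.5],[0,0,0]],[1,[0,0,1.5],[0,0,0]],[1,[0,0,1],[0,0,0]],[1,[0,0,0],[0,0,0]]])

```text
time_s: 23.0
tcp_pos: [0.4717, -0.1611, 0.087]
tool_rot: [-3.141, 0.003, 1.7]
ft_force: [-1.8, -1.2, 4.2]
grip_width: -0.004
```

Call:
play_rows(steps=[[1,[0,0,1],[0,0,0]],[1,[0,0,1],[0,0,0]],[1,[0,0,0],[0,0,0]],[1,[0,0,0],[0,0,0]]])

```text
time_s: 23.4
tcp_pos: [0.4721, -0.1609, 0.0847]
tool_rot: [3.141, 0.002, 1.7]
ft_force: [-0.0, -0.2, 0.5]
grip_width: 0.001
```

Call:
play_rows(steps=[[1,[0,0,1],[0,0,0]],[1,[0,0,1],[0,0,0]],[1,[0,0,1],[0,0,0]],[1,[0,0,0],[0,0,0]]])

```text
time_s: 23.8
tcp_pos: [0.4717, -0.161, 0.0816]
tool_rot: [-3.141, 0.002, 1.7]
ft_force: [-1.2, 0.9, 1.5]
grip_width: -0.006
```

Call:
play_rows(steps=[[1,[0,0,1],[0,0,0]],[1,[0,0,1],[0,0,0]],[1,[0,0,0],[0,0,0]],[1,[0,0,0],[0,0,0]]])

```text
time_s: 24.2
tcp_pos: [0.4723, -0.1609, 0.0797]
tool_rot: [3.141, 0.002, 1.7]
ft_force: [-0.9, -0.1, 0.8]
grip_width: 0.0
```

Call:
play_rows(steps=[[1,[0,0,1],[0,0,0]],[1,[0,0,1],[0,0,0]],[1,[0,0,1],[0,0,0]],[1,[0,0,0],[0,0,0]]])

```text
time_s: 24.6
tcp_pos: [0.472, -0.161, 0.077]
tool_rot: [-3.141, 0.003, 1.7]
ft_force: [-1.3, -0.8, 5.1]
grip_width: 0.0
```

Call:
play_rows(steps=[[1,[0,0,1],[0,0,0]],[1,[0,0,1],[0,0,0]],[1,[0,0,0],[0,0,0]],[1,[0,0,0],[0,0,0]]])

```text
time_s: 25.0
tcp_pos: [0.4718, -0.161, 0.0751]
tool_rot: [-3.141, 0.003, 1.7]
ft_force: [-2.4, -0.3, 7.5]
grip_width: 0.001
```

Call:
play_rows(steps=[[1,[0,0,0.7],[0,0,0]],[1,[0,0,0.7],[0,0,0]],[1,[0,0,0],[0,0,0]],[1,[0,0,0],[0,0,0]]])

```text
time_s: 25.4
tcp_pos: [0.4722, -0.161, 0.0737]
tool_rot: [3.141, 0.003, 1.7]
ft_force: [-3.0, 0.1, 6.8]
grip_width: -0.003
```

Run:
```python
from h import *; from cell import viewer
c=wsnap('w19');tcp(c['s'])
im=c['pixels'][190:290,120:380,::-1]
cv2.imwrite('pics/w19c.png',cv2.resize(im,None,fx=3,fy=3,interpolation=cv2.INTER_CUBIC))
```

```text
jig [-18.4 -19.3] z 73.7 [3.141e+00 3.000e-03 1.700e+00] f [-3.   0.1  6.8] g -0.002739872457854709
```

View pics/w19c.png

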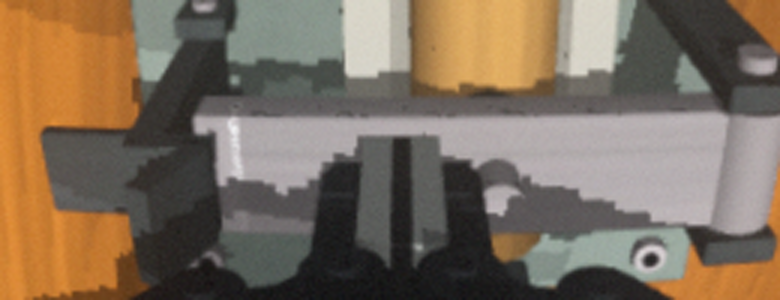

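Call:
play_rows(steps=[[1,[0,0,0.6],[0,0,0]],[1,[0,0,0],[0,0,0]],[1,[0,0,0],[0,0,0]]])

```text
time_s: 25.75
tcp_pos: [0.4722, -0.161, 0.0732]
tool_rot: [3.141, 0.003, 1.7]
ft_force: [-2.7, 0.2, 7.6]
grip_width: -0.001
```

Call:
play_rows(steps=[[1,[0,0,0.5],[0,0,0]],[1,[0,0,0],[0,0,0]],[1,[0,0,0],[0,0,0]]])

```text
time_s: 26.05
tcp_pos: [0.4722, -0.161, 0.0728]
tool_rot: [3.141, 0.003, 1.7]
ft_force: [-2.9, 0.9, 7.9]
grip_width: 0.002
```

Call:
play_rows(steps=[[1,[0,0,-1],[0,0,0]],[1,[0,0,-1],[0,0,0]],[1,[0,0,-2],[0,0,0]],[1,[0,0,-10],[0,0,0]],[1,[0,0,-20],[0,0,0]]])

```text
time_s: 26.55
tcp_pos: [0.4711, -0.1606, 0.1058]
tool_rot: [-3.139, 0.0, 1.7]
ft_force: [0.8, 0.3, 0.2]
grip_width: 0.002
```

Call:
play_rows(steps=[[1,[0,0,-35],[0,0,0]],[1,[20,0,-40],[0,0,0]],[1,[40,0,-40],[0,0,0]],[1,[0,0,0],[0,0,0]],[1,[0,0,0],[0,0,0]]])

```text
time_s: 27.05
tcp_pos: [0.4654, -0.1053, 0.2178]
tool_rot: [3.139, 0.004, 1.702]
ft_force: [-0.6, -0.8, -0.9]
grip_width: 0.002
```

Run:
```python
from h import *; from cell import viewer
c=wsnap('w20');tcp(c['s'])
im=c['pixels'][60:290,120:380,::-1]
cv2.imwrite('pics/w20c.png',cv2.resize(im,None,fx=2.6,fy=2.6,interpolation=cv2.INTER_CUBIC))
```

```text
jig [-18.   36.9] z 217.8 [3.139 0.004 1.702] f [-0.6 -0.8 -0.9] g 0.0015509548371341988
```

View pics/w20c.png

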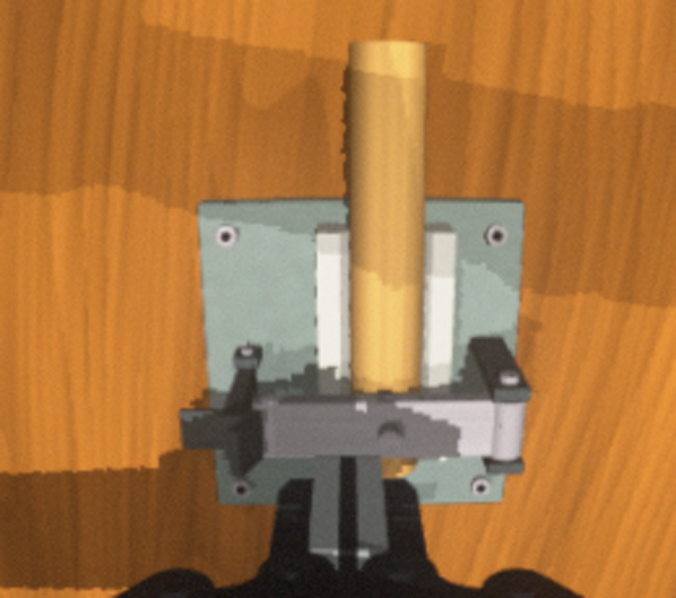

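Call:
play_rows(steps=[[1,[0,30,-20],[0,0,0]],[1,[0,40,-20],[0,0,0]],[1,[0,40,0],[0,0,0]],[1,[0,30,0],[0,0,0]],[1,[0,0,0],[0,0,0]]])

```text
time_s: 27.6
tcp_pos: [0.606, -0.0879, 0.2539]
tool_rot: [-3.14, -0.001, 1.7]
ft_force: [-0.7, 0.0, 0.3]
grip_width: -0.003
```

Call:
play_rows(steps=[[1,[0,0,0],[0,0,0]],[1,[0,0,0],[0,0,0]]])

```text
time_s: 27.8
tcp_pos: [0.6023, -0.0886, 0.2553]
tool_rot: [-3.139, 0.002, 1.699]
ft_force: [-0.4, -0.2, -0.6]
grip_width: -0.001
```

Run:
```python
from h import *; from cell import viewer
c=wsnap('w21');tcp(c['s'])
im=c['pixels'][60:290,20:280,::-1]
cv2.imwrite('pics/w21c.png',cv2.resize(im,None,fx=2.6,fy=2.6,interpolation=cv2.INTER_CUBIC))
for n in('side','top'):
    c=viewer.camera(n);pickle.dump(c,open(f'pics/{n}21.pkl','wb'));cv2.imwrite(f'pics/{n}21.png',cv2.resize(c['pixels'][:,:,::-1],None,fx=1.5,fy=1.5))
```

```text
jig [120.   35.7] z 255.3 [-3.139e+00  2.000e-03  1.699e+00] f [-0.4 -0.2 -0.6] g -0.0006820440593360255
```

View pics/w21c.png

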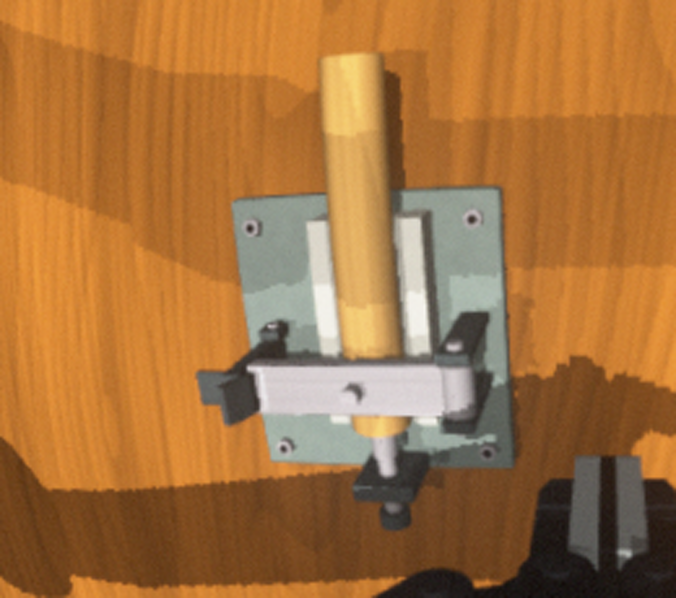

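View pics/side21.png

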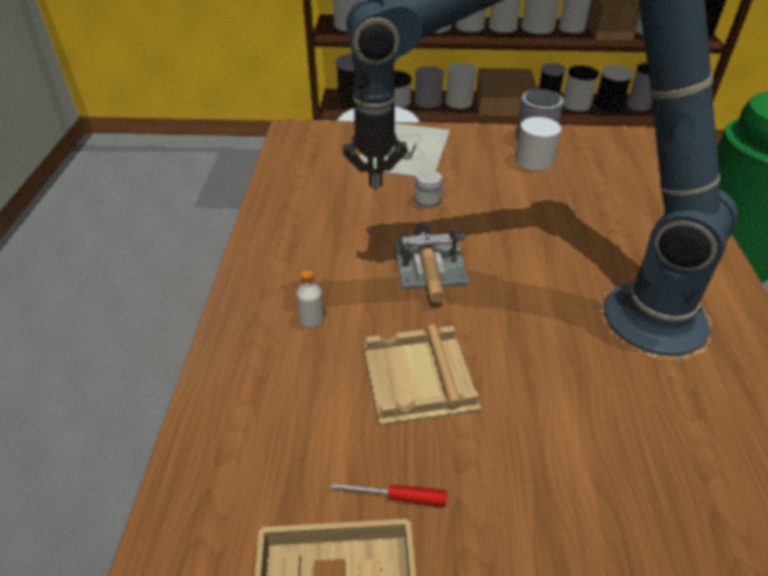

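Run:
```python
from h import *
c=pickle.load(open('pics/w21.pkl','rb'))
uv=[(20+x/2.6,60+y/2.6) for x,y in((265,377),(275,390),(300,390),(320,375),(400,390),(430,390),(238,385),(228,400),(376,425),(388,440),(355,200),(350,60))]
for a in uv: print(np.round(a),wdepth(c,[(int(round(a[0])),int(round(a[1])))]).round(1))
K=wproj(c,[[*J(x,y),z] for x,y,z in((0,-53.5,39),(0,136.4,39),(-56,-20,74),(-52,-20,75))]);print((K-np.array([20,60]))*2.6)
im=c['pixels'][180:260,80:220,::-1]
cv2.imwrite('pics/w21d.png',cv2.resize(im,None,fx=5.5,fy=5.5,interpolation=cv2.INTER_CUBIC))
```

```text
[122. 205.] [[-46.  -13.7  75.1]]
[126. 210.] [[-40.9 -20.   76.1]]
[135. 210.] [[-28.5 -20.1  75.3]]
[143. 204.] [[-15.8 -11.5  76.2]]
[174. 210.] [[ 23.5 -19.4  74.8]]
[185. 210.] [[ 37.6 -19.   75.5]]
[112. 208.] [[-54.6 -12.8  87.5]]
[108. 214.] [[-58.1 -18.   94.3]]
[165. 223.] [[  3.4 -46.3  56.5]]
[169. 229.] [[  4.7 -60.2  46.6]]
[157. 137.] [[ 3.9 67.4 55.6]]
[155.  83.] [[  4.4 132.7  54.2]]
[[381.30863727 421.58723197]
 [352.21247117  53.08075547]
 [250.42091945 387.66142392]
 [256.63353611 388.61235014]]
```

View pics/w21d.png

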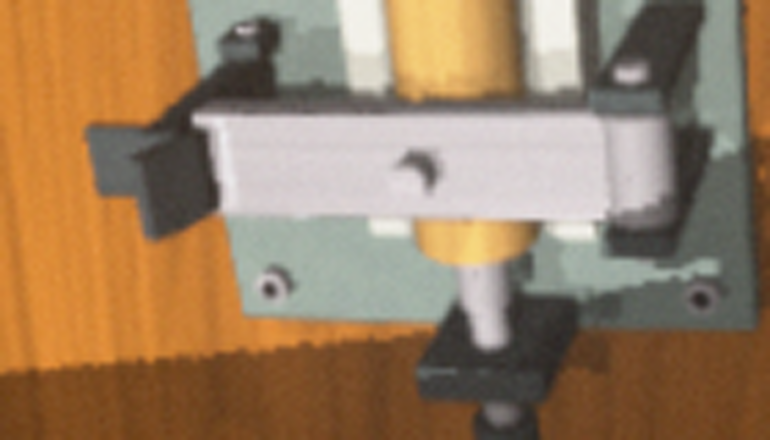

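The strap is level (top about 75 mm at both ends) with the hook over its end, and the dowel end meets the screw. Handing in.

```bash
python3 -c "
from cell import r
print(r.finish_job())"
```

```text
the job is handed in; nothing more can be done
None
```

The thick dowel is in the V-block against the stop screw, with the strap swung over it and latched. I handed the job in at about 28 s of the 61 s allowed.

- **Pressing on the stop:** I slid the dowel in until it stopped. The along-V force peaked at about 11 N, then stayed near 9 N for roughly a second. I then let go and swung the strap over.
- **Closing the strap:** I pressed it down with at most about 8 N until it passed just below level.
- **Last checks:**
  - The strap top is level, about 75 mm high at both ends by depth reading.
  - The catch hook lies over the strap's free end.
  - The dowel's end meets the screw in the picture.
  - The robot is clear and reads about zero force.
  - The side view shows nothing else out of place.

**What went wrong on the way:** I first set the dowel down too far from the stop, with its centre at the block's edge. When I loosened the grip to let it settle, its free end tipped down about 14 degrees and appeared to rest on the table. I gripped it again at that tilt, lifted and levelled it, and carried on; the later readings showed it level.

**Not confirmed directly:** I saw no force drop as the catch snapped. I take it as latched because the strap stayed level with the hook over it after I lifted off.

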